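# Pack and wedge a cemented heel in the hand press

### The arm

A 7-joint arm with a two-finger parallel gripper is mounted at the origin on the work surface; the furniture and walls round the work are solid. World frame = base frame: x ahead of the robot, y to its left, z up, the work surface at z = 0. Lengths are in m, angles in rad, forces in N, time in s.
With the tool pointing down it reaches from about 0.4 to 0.9 m from the base axis. Payload 5.5 kg.
Tool frame: the origin (TCP) lies midway between the tips of the shut fingers; the grasp point (between the pads) lies 19 mm behind it; z points along the fingers, y is the direction in which the jaws open and shut (so a half turn about z gives the same grasp; the last joint's range is limited). The gripper opens to 92 mm and grips with 3 to 60 N. Pads are 19 mm wide; open, the fingers measure 130 mm over their backs; the gripper's body (75 mm by 190 mm) begins 47 mm behind the grasp point.
Start: joints at [1.465, 0.501, -0.427, 1.55, 0.221, 1.138, -0.21], TCP at [0.234, -0.606, 0.197] pointing down, gripper open.
Joint ranges: [-2.88, 2.88], [-0.31, 2.03], [-1.54, 1.56], [0.2, 2.42], [-1.41, 4.55], [0.19, 2.02], [-2.57, 2.57]. Speed limits (rad/s): [2.57, 2.57, 3.14, 3.14, 3.14, 3.14, 3.14].

### API

Orientations are given as a 3x3 rotation matrix whose columns are the frame's x, y, z axes.
In Python, from station import sensors, get_image, bot gives the robot as it stands.
- The arm moves only by the tool carry_out, never from a script. Its argument "rows" is a list of rows, each a list of 5 numbers: the gripper command: -1 is fully open, 1 is shut, values between are in proportion, then the shift along the tool's x, y, z in cm, then the turn about the tool's z in degrees. A call has 1 to 12 rows; each row shifts and turns the commanded pose from where the row before left it, along the tool's axes as they then stand; what a row does not reach is not made up. A row lasts 1/12 s, in which the tool goes at most 41.7 mm and 7.16 degrees, less where a joint would pass 70% of its speed; a pose out of reach is approached as far as the arm can. A call is refused whole if a number of a shift passes 4.17 or a number of a turn 7.16, either way. A call with a gripper value outside its range is refused whole. The fingers move at their own pace and stop on an object; "grip_force" is the grip in N (left out, the last holds). Time passes only in rows, so rows that do not move let the fingers close. It gives the time, the measured TCP pose, the force and the opening at its end, in the units of the state.
- sensors.sense(): the state, without advancing time (a new reading comes with each control period).
- get_image(name): name is "scene" or "top"; returns a dict with "frame" (420x560x3 uint8, red, green, blue), "z_map" (420x560 float32, m along the optical axis (not along the pixel's ray), 0 where there is no reading), "intrinsics" (3x3 intrinsics, pixels), "eye" and "rotation" of the camera in the world. Camera axes: x right, y down, z forward; pixel columns grow to the right and rows downward; lengths in m; the calibration is good to about 2 mm. A picture is of the moment at which its call begins.
- bot.finish_job(): hands the job in, once; it reports no verdict.
The state is a dict: "clock": time; "q": joint angles; "qd": joint speeds; "effort": joint torques, N m; "tcp_pos": TCP position; "ee_rot": TCP orientation; "ft_force": force on the tool from outside, world axes, zero at the start; "ft_torque": the same for the moment, N m; "width": opening from 0.0 (shut) to 1.0 (fully open).
Only numpy, scipy, OpenCV 4.12 (cv2) and the standard library are available. Lean on these libraries where they do the work, as an engineer would, in place of code of your own. Each camera call takes 0.05 s, during which the arm holds its last target. There are 200 camera calls.

### The job

The cemented rubber heel must be kept under pressure in the hand press. From the side facing the robot, lay aluminium packers flat on the heel under the bar, stem first and tab outwards, only as many as it takes for the wooden wedge to tighten at about the middle of its length, then push the wedge, thin end first, in between the top packer and the bar until the stack is firmly tight. Finish while still holding the wedge and pushing it in firmly, so that the pressure stays on; do not shift the heel on the press, and leave the tins and bobbins alone.

Things in the scene. Friction and masses are not known exactly. Their poses are not given: they have to be found in the camera images.
- press: green hand press fixed to the bench: bed x -88..+72, y +-66 mm, pad top 20 mm up; posts of 16 mm diameter at x 0, y +-42 mm, 134 mm tall (68 mm clear between); low fence behind the heel, face at x +36 mm, 46 mm tall. Origin on the bench below the bar's middle; x from the open front (robot's side, where packers and wedge enter) between the posts to the back, y left, z up
- bar_underside (a point): lowest point of the press's round crossbar (18 mm diameter, along the press's y between the posts; green clamp bosses 24 mm tall, 29 mm wide at its ends), at its middle, straight above the press's origin; axes as the press's. Clamped rigidly at a height that differs from run to run, 80 to 90 mm up: 26 to 36 mm above the heel
- crosshead: the same crossbar: same point, same axes
- heel_top (a point): middle of the top face (64 mm along x, 60 along y, D-shaped, 54 mm up) of the black rubber heel: two blanks lying loose on each other on the press pad below the bar, together 34 mm tall; only friction and the fence behind hold them
- heel_lower: the lower black rubber heel blank, 18 mm thick; origin in the centre of its underside
- packer_1_tab (a point): (1 of 3 alike) loose grey aluminium packer, 8 mm thick, 0.11 kg, lying flat; the point is the middle of its tab, half-way up. Axes: x to the stem, z up. From this point: tab 24 mm wide, x -24 to +28 mm; cross-piece 88 wide, +28 to +44; stem 52 wide, +44 to +92. The stem goes between the posts, the cross-piece (shoulders at x +44) stops against them. Starts with the stem away from the robot
- packer_2_tab (a point): (2 of 3 alike) loose grey aluminium packer, 8 mm thick, 0.11 kg, lying flat; the point is the middle of its tab, half-way up. Axes: x to the stem, z up. From this point: tab 24 mm wide, x -24 to +28 mm; cross-piece 88 wide, +28 to +44; stem 52 wide, +44 to +92. The stem goes between the posts, the cross-piece (shoulders at x +44) stops against them. Starts with the stem away from the robot
- packer_3_tab (a point): (3 of 3 alike) loose grey aluminium packer, 8 mm thick, 0.11 kg, lying flat; the point is the middle of its tab, half-way up. Axes: x to the stem, z up. From this point: tab 24 mm wide, x -24 to +28 mm; cross-piece 88 wide, +28 to +44; stem 52 wide, +44 to +92. The stem goes between the posts, the cross-piece (shoulders at x +44) stops against them. Starts with the stem away from the robot
- wedge: loose hardwood wedge lying flat, 120 mm long, 36 wide; origin in the centre of its underside. Thin end (6 mm) at y -60 mm, thick butt (30 mm) at y +60; thickness = 6 mm + 0.2 x distance from the thin end. In a clear height h it tightens with about (h - 6 mm) / 0.2 of its length beyond the bar, a few mm more if pushed hard; friction (about 0.6) keeps it there, but it presses well only while pushed, with 15 N or so. 0.06 to 0.13 kg
- wedge_grip (a point): point in the wedge 20 mm from the butt, half-way up there (12.5 mm above the underside); axes as the wedge's
- wedge_butt (a point): centre of the wedge's thick end face, 15 mm above its underside; axes as the wedge's
- wedge_tip (a point): centre of the wedge's thin end face, 3 mm above its underside; axes as the wedge's
- glue_tin_mid (a point): bystander: open round tin with a green label, 75 mm wide, 72 mm tall; its middle
- tack_tin_mid (a point): bystander: flat open tin of tacks, 61 mm wide, 22 mm tall; its middle
- thread_1_mid (a point): bystander: bobbin of black thread, 38 mm wide, 50 mm tall; its middle
- thread_2_mid (a point): bystander: bobbin of white thread with blue ends, 38 mm wide, 50 mm tall; its middle
There are look-alikes about, which are no part of the job. Leave any red or turquoise look-alike of the part that bears packer_1_tab alone.

How it is judged:
By the outcome, as a careful person would: the job done as asked, in the order asked, and still so for the second after the job is handed in, while the arm keeps its last pose, push and grip.
It also fails if it takes over 70 s, if anything falls off the work surface, if the arm or the gripper's body presses on something with over 40 N, if the wrist force passes 120 N, or if a joint passes its speed limit or range.

## Working session

There is one attempt and no reset: what is moved stays moved. The work goes in short steps, Python scripts to look and compute and a tool call to move; the robot and the scene stay as the last step left them, time stands still between calls to the robot, and variables do not carry over. Pictures are saved under pics/ and viewed, about 8 in all and at most 12, crops included, and the job is handed in when it is done.

Besides the shell and the picture viewer there is one more tool, called by a JSON object that holds its "op" and its "data", one argument or row to a line. carry_out: Moves the arm, as the interface text tells. Its arguments: {"type":"object","properties":{"rows":{"type":"array","items":{"type":"array","items":{"type":"number"}}},"grip_force":{"type":"number"}},"required":["rows"]}

```bash
mkdir -p pics; ls
cat > h.py <<'E'
import numpy as np, cv2
from station import sensors, get_image, bot
def cam(n):
    d=get_image(n); return d
def save(d,fn,box=None,s=1):
    f=d["frame"][...,::-1]
    if box: f=f[box[1]:box[3],box[0]:box[2]]
    if s!=1: f=cv2.resize(f,None,fx=s,fy=s,interpolation=cv2.INTER_CUBIC)
    cv2.imwrite("pics/"+fn,f)
def pts(d):
    K=d["intrinsics"];z=d["z_map"];v,u=np.mgrid[:z.shape[0],:z.shape[1]]
    c=np.stack([(u-K[0,2])/K[0,0]*z,(v-K[1,2])/K[1,1]*z,z],-1)
    return c@np.array(d["rotation"]).T+np.array(d["eye"])
def ray(d,u,v,h):
    K=d["intrinsics"];r=np.array(d["rotation"])@np.array([(u-K[0,2])/K[0,0],(v-K[1,2])/K[1,1],1])
    e=np.array(d["eye"]);return e+r*(h-e[2])/r[2]
E
python3 - <<'E'
from h import *
a=cam("scene");b=cam("top")
save(a,"s0.png");save(b,"t0.png")
for d in(a,b):print(d["eye"],np.round(d["rotation"],3).tolist(),d["intrinsics"].tolist(),(d["z_map"]>0).mean())
print({k:np.round(v,3).tolist() for k,v in sensors.sense().items()})
np.savez("a0.npz",**a);np.savez("b0.npz",**b)
E
```

```text
pics
[0.1917547  0.34962066 0.7128034 ] [[-0.801, -0.458, 0.384], [-0.598, 0.602, -0.529], [0.011, -0.653, -0.757]] [[404.1517431072107, 0.0, 279.33909612406654], [0.0, 404.1517431072107, 204.69215559857946], [0.0, 0.0, 1.0]] 0.995829081632653
[ 0.37259925 -0.11002378  0.94844549] [[0.011, -0.986, 0.166], [-1.0, -0.012, -0.004], [0.006, -0.166, -0.986]] [[438.78364535790416, 0.0, 273.7209781654179], [0.0, 438.78364535790416, 211.49779550701174], [0.0, 0.0, 1.0]] 0.995922619047619
{'clock': 0.1, 'q': [1.465, 0.502, -0.427, 1.551, 0.221, 1.138, -0.21], 'qd': [-0.001, -0.003, 0.001, -0.002, -0.0, 0.0, -0.001], 'effort': [-0.011, -56.788, -5.839, -27.992, -0.069, 0.024, 0.0], 'tcp_pos': [0.234, -0.606, 0.196], 'ee_rot': [[0.933, 0.36, -0.001], [0.36, -0.933, 0.002], [0.0, -0.002, -1.0]], 'ft_force': [-0.548, 0.223, -0.683], 'ft_torque': [0.077, -0.027, -0.009], 'width': 1.003}
```

View pics/s0.png

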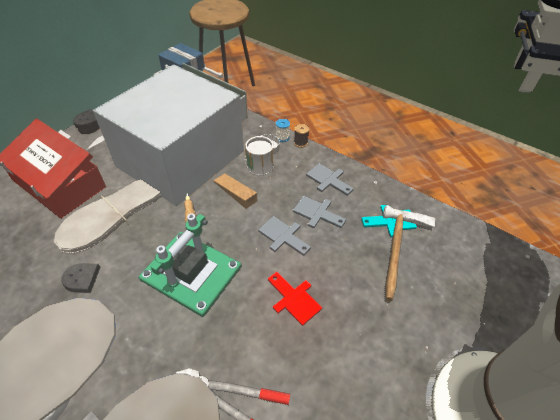

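View pics/t0.png

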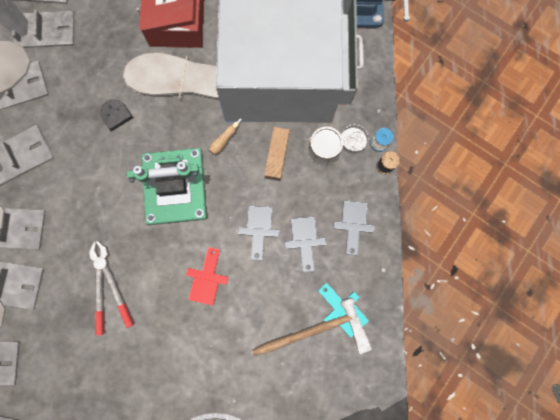

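The three grey packers are in top view at about (259,232), (305,243) and (355,228). The wedge is at (277,153) and the press at (173,186). The look-alikes are red (207,277) and turquoise (344,310), and only the grey ones fit the description. Next I measure from both views and confirm in a crop.

```bash
cat > m.py <<'E'
from h import *
def rep(d,name,rects,hmin=.004,hmax=.2):
    P=pts(d)
    hsv=cv2.cvtColor(d["frame"],cv2.COLOR_RGB2HSV)
    return P,hsv
def blobs(mask,amin=60):
    n,l,s,c=cv2.connectedComponentsWithStats(mask.astype(np.uint8),connectivity=4)
    return [(l==i,s[i],c[i]) for i in range(1,n) if s[i][4]>=amin]
def rect(XY):
    r=cv2.minAreaRect((XY*1000).astype(np.float32)); return np.round(r[0],1),np.round(r[1],1),round(r[2],1)
E
python3 - <<'E'
from m import *
for n in("top","scene"):
    d=dict(np.load({"top":"b0.npz","scene":"a0.npz"}[n]));P,hsv=rep(d,n,None)
    print("==",n)
    f=d["frame"].astype(int);bright=f.mean(-1);sat=hsv[...,1]
    rng=(P[...,0]>.35)&(P[...,0]<.85)&(P[...,1]>-.45)&(P[...,1]<.2)&(d["z_map"]>0)
    bench=P[rng&(np.abs(P[...,2])<.004)];print("bench z med",np.median(bench[:,2]))
    m=rng&(P[...,2]>.0045)&(P[...,2]<.2)
    for b,s,c in blobs(m,40):
        q=P[b];print("blob px",np.round(c),s[4],"z5/50/95",np.round(np.percentile(q[:,2],[5,50,95])*1000,1),"mean",np.round(q.mean(0)*1000,1),"rect",rect(q[:,:2]),"rgb",np.round(f[b].mean(0)))
    g=rng&(hsv[...,0]>60)&(hsv[...,0]<85)&(sat>100)&(P[...,2]<.03)
    for b,s,c in blobs(g,100):
        q=P[b];print("green",np.round(c),s[4],np.round(np.percentile(q[:,2],[5,50,95])*1000,1),rect(q[:,:2]))
b=dict(np.load("b0.npz"))
im1=b["frame"][110:280,120:400]
a=dict(np.load("a0.npz"));im2=a["frame"][165:320,135:365]
i1=cv2.resize(im1,(560,340),interpolation=cv2.INTER_CUBIC);save(b,"tc.png",(120,110,400,280),2.8);save(a,"sc.png",(130,165,360,320),3.4)
E
```

```text
== top
bench z med -0.0003980558880695151
blob px [268.  79.] 13659 z5/50/95 [ 14.6 168.  173. ] mean [779.5 -95.1 122. ] rect (array([753.2, -46.2]), array([193.5, 491.8]), 0.0) rgb [178. 176. 175.]
blob px [358. 130.] 120 z5/50/95 [ 5.2 13.8 22.9] mean [ 716.1 -299.7   13.5] rect (array([ 712.9, -298.3]), array([59.9, 38.9]), 60.8) rgb [166. 160. 157.]
blob px [276. 154.] 845 z5/50/95 [ 7.1 17.8 28.6] mean [ 658.7 -118.1   17.8] rect (array([ 663.4, -118.7]), array([ 36.1, 120.6]), 80.7) rgb [205. 166. 131.]
blob px [327. 146.] 1125 z5/50/95 [ 9.3 59.  72.2] mean [ 666.5 -225.2   52.6] rect (array([ 680.6, -245.5]), array([ 68.9, 119.6]), 25.4) rgb [208. 204. 201.]
blob px [381. 139.] 358 z5/50/95 [11.1 48.3 51.7] mean [ 687.2 -344.6   41.2] rect (array([ 690.4, -347.5]), array([36.6, 37.7]), 48.1) rgb [119. 163. 188.]
blob px [172. 186.] 4550 z5/50/95 [ 12.6  18.1 111.6] mean [578.2 103.   38.8] rect (array([585.3, 106.6]), array([160.7, 139.6]), 6.6) rgb [132. 169. 150.]
blob px [388. 162.] 350 z5/50/95 [12.2 48.6 52.1] mean [ 635.7 -356.6   42.3] rect (array([ 638.9, -359.7]), a
[... 1825 characters left out ...]
 px [317. 211.] 778 z5/50/95 [5.2 7.4 9.5] mean [ 470.2 -179.8    7.4] rect (array([ 464.9, -180.6]), array([ 84.9, 118.8]), 74.4) rgb [154. 159. 162.]
blob px [283. 234.] 905 z5/50/95 [5.2 7.5 9.6] mean [493.4 -80.2   7.4] rect (array([487.6, -80.8]), array([118.6,  86.2]), 16.0) rgb [155. 160. 163.]
blob px [370. 220.] 119 z5/50/95 [5.4 7.2 9. ] mean [ 361.5 -229.8    7.2] rect (array([ 358.5, -230.7]), array([39.7, 26.8]), 40.3) rgb [  7. 218. 213.]
blob px [292. 297.] 1080 z5/50/95 [5.4 7.4 9.5] mean [390.1  28.9   7.4] rect (array([399.5,  28.1]), array([102.1,  84.5]), 10.8) rgb [250.  35.  22.]
green [196. 282.] 2001 [12.7 15.3 17.5] (array([585.6, 107.5]), array([158.4, 130.5]), 7.2)
```

View pics/tc.png

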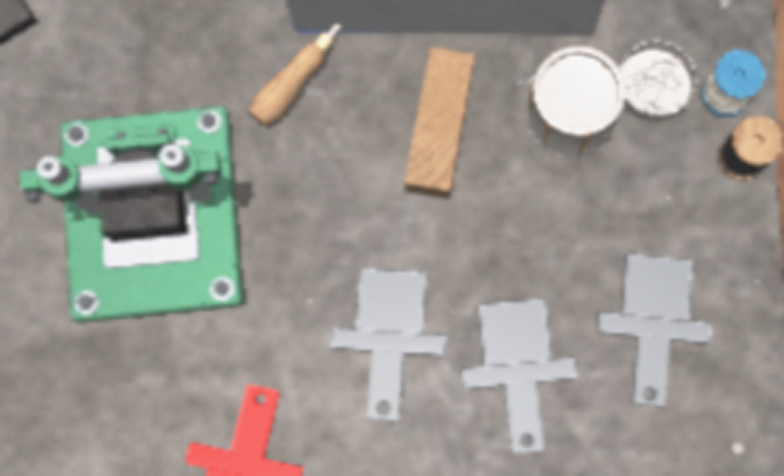

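View pics/sc.png

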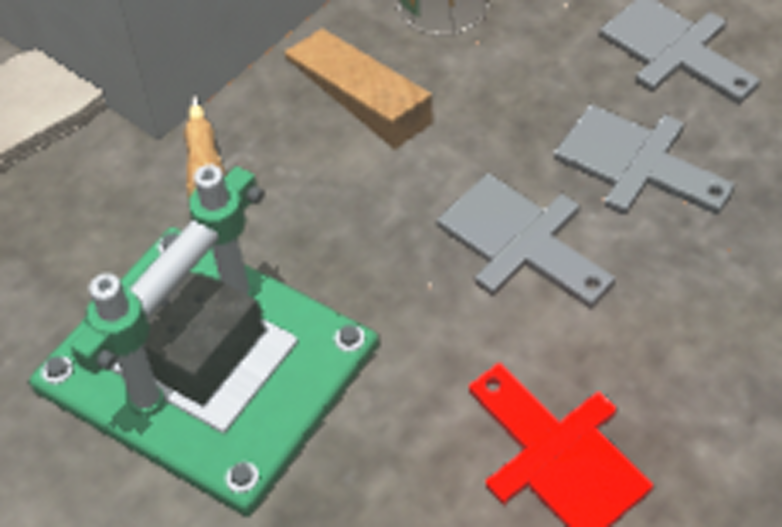

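Run:
```python
from m import *
th=np.radians(6.9);X=np.array([np.cos(th),np.sin(th)]);Y=np.array([-X[1],X[0]])
def axis(q):
    c=q.mean(0);w,v=np.linalg.eigh(np.cov((q-c).T));a=v[:,1];a=a*np.sign(a[0])
    for _ in range(4):
        n=np.array([-a[1],a[0]]);s=(q-c)@a;t=(q-c)@n
        sb=np.arange(s.min()+6e-3,s.max()-6e-3,4e-3)
        L=[]
        for k in sb:
            tt=t[abs(s-k)<3e-3]
            if len(tt)>4 and np.ptp(tt)<.065:L.append((k,(tt.max()+tt.min())/2))
        p=np.polyfit(*np.array(L).T,1);c=c+n*p[1];ang=np.arctan2(a[1],a[0])+np.arctan(p[0]);a=np.array([np.cos(ang),np.sin(ang)])
    s=(q-c)@a;return c,a,s.min(),s.max()
for n,fn,pk in(("top","b0.npz",[(353,223),(258,228),(305,240)]),("scene","a0.npz",[(328,178),(283,234),(317,211)])):
    d=dict(np.load(fn));P=pts(d);f=d["frame"]
    print("==",n)
    bm=blobs((P[...,2]>.0045)&(P[...,2]<.02)&(d["z_map"]>0),300)
    for u,v in pk:
        b=[b for b,s,c in bm if np.hypot(c[0]-u,c[1]-v)<8][0]
        q=P[b];c,a,lo,hi=axis(q[:,:2]);tab=c+a*(lo+24e-3)
        print("packer px",(u,v),"len",round((hi-lo)*1e3,1),"yaw",round(np.degrees(np.arctan2(a[1],a[0])),1),"tab(from rear)",np.round(tab*1e3,1),"tab(from front)",np.round((c+a*(hi-.092))*1e3,1))
    hsv=cv2.cvtColor(f,cv2.COLOR_RGB2HSV)
    w,u0,v0={"top":(0,276,154),"scene":(0,237,190)}[n]
    for b,s,c in blobs((P[...,2]>.0045)&(P[...,2]<.05)&(P[...,0]<.735)&(d["z_map"]>0),300):
        if np.hypot(c[0]-u0,c[1]-v0)<12:
            q=P[b];c,a,lo,hi=axis(q[:,:2]);print("wedge yaw",round(np.degrees(np.arctan2(a[1],a[0])),1),"butt",np.round((c+a*lo)*1e3,1),"tip",np.round((c+a*hi)*1e3,1))
            s=(q[:,:2]-c)@a-lo
            print("  top z at s",[(k,round(np.percentile(q[abs(s-k/1e3)<4e-3,2],80)*1e3,1)) for k in(10,30,60,90,110)])
    # press: bed corners
    D=P[...,:2]-np.array([.5933,.1080]);px=D@X*1e3;py=D@Y*1e3;z=P[...,2]*1e3
    bed=(z>9)&(z<25)&(abs(px)<120)&(abs(py)<95)&(d["z_map"]>0)
    for b,s,c in blobs(bed,800): print("bed",s[4],rect(P[b][:,:2]))
    for sy in(1,-1):
        t=(z>129)&(z<140)&(abs(px)<30)&(abs(py-42*sy)<25);q=P[t];print("post top",t.sum(),np.round(q.mean(0)*1e3,1) if t.any() else"", np.round([(px[t].min()+px[t].max())/2,(py[t].min()+py[t].max())/2],1) if t.any() else "")
    br=(z>85)&(abs(px)<16)&(abs(py)<24);
    k=P[br];zz=z[br];top=zz>np.percentile(zz,98)-1.0
    print("bar",br.sum(),"z max pct",np.round(np.percentile(zz,[50,80,90,95,99]),1),"crest px",np.round(px[br][top].mean(),1))
    # circle fit in px,z
    A=np.c_[2*px[br],2*zz,np.ones(br.sum())];s=np.linalg.lstsq(A,px[br]**2+zz**2,rcond=None)[0];R=np.sqrt(s[2]+s[0]**2+s[1]**2);print("  circle x,z,r",np.round([s[0],s[1],R],1))
    # fixed-radius
    from scipy.optimize import least_squares
    r=least_squares(lambda p:np.hypot(px[br]-p[0],zz-p[1])-9,[0,95],loss="soft_l1");print("  r=9 fit",np.round(r.x,2))
    hl=(z>45)&(z<62)&(px>-36)&(px<-12)&(abs(py)<28);print("heel top z",hl.sum(),np.round(np.percentile(z[hl],[20,50,80]),1))
    t=P[...,2];tin=(t>.06)&(t<.085)&(abs(P[...,0]-.67)<.06)&(abs(P[...,1]+.225)<.06);print("tin",tin.sum(),rect(P[tin][:,:2]) if tin.sum()>5 else "")
```

```text
== top
packer px (353, 223) len 116.3 yaw -5.1 tab(from rear) [ 464.5 -282.9] tab(from front) [ 464.8 -283. ]
packer px (258, 228) len 115.6 yaw -3.2 tab(from rear) [451.2 -78.6] tab(from front) [450.9 -78.6]
packer px (305, 240) len 116.8 yaw 6.2 tab(from rear) [ 426.9 -185. ] tab(from front) [ 427.7 -184.9]
wedge yaw -9.1 butt [ 603.8 -109.1] tip [ 723.  -128.3]
  top z at s [(10, np.float64(28.9)), (30, np.float64(25.0)), (60, np.float64(18.6)), (90, np.float64(12.8)), (110, np.float64(9.7))]
bed 2864 (array([585.3, 106.8]), array([160.7, 132.3]), 6.6)
post top 57 [588.3 148.8 132.8] [ 0.3 41.1]
post top 54 [597.6  65.6 132.9] [ -0.8 -42.6]
bar 223 z max pct [103.7 105.8 106.7 107.4 108.4] crest px -0.8
  circle x,z,r [-0.5 99.5  7.1]
  r=9 fit [ 0.21 96.59]
heel top z 259 [51.2 52.7 54.4]
tin 422 (array([ 668.7, -221. ]), array([66.8, 66.8]), 86.4)
== scene
packer px (328, 178) len 116.4 yaw -5.1 tab(from rear) [ 465.1 -283. ] tab(from front) [ 465.6 -283.1]
packer px (283, 234) len 117.2 yaw -3.1 tab(from rear) [451.8 -78.8] tab(from front) [453.  -78.8]
packer px (317, 211) len 116.0 yaw 6.3 tab(from rear) [ 428.9 -185.8] tab(from front) [ 428.9 -185.8]
wedge yaw -9.2 butt [ 604.2 -108.1] tip [ 723.7 -127.6]
  top z at s [(10, np.float64(28.4)), (30, np.float64(24.4)), (60, np.float64(18.4)), (90, np.float64(12.7)), (110, np.float64(8.6))]
bed 2804 (array([585.7, 107.1]), array([160.6, 132.6]), 6.4)
post top 65 [588.2 149.5 133.1] [ 1.2 41.5]
post top 54 [597.7  66.7 132.9] [ -0.2 -42.2]
bar 244 z max pct [103.6 105.7 106.4 106.9 107.6] crest px 0.3
  circle x,z,r [ 0.3 98.5  7.6]
  r=9 fit [ 1.27 96.8 ]
heel top z 293 [51.2 53.1 54.3]
tin 307 (array([ 669.6, -220.8]), array([65.4, 70.4]), 53.6)
```

Bar centre is about 97.3 mm up, so the underside is about 88 mm and the clear height about 34 mm. Two packers leave about 18 mm, which is the wedge's middle. The press is at (593.2, 107.8) with yaw 6.5°. The wedge butt faces the robot. I start with the packer at (258,228).

{"op": "carry_out", "data": {
  "rows": [
    [0, 0, 0, 0, 6.05],
    [0, 0, 0, 0, 6.05],
    [0, 0, 0, 0, 6.05],
    [0, 0, 0, 0, 6.05],
    [0, 1.26, -3.84, 0, 0],
    [0, 1.26, -3.84, 0, 0],
    [0, 1.26, -3.84, 0, 0],
    [0, 1.26, -3.84, 0, 0],
    [0, 1.26, -3.84, 0, 0],
    [0, 1.26, -3.84, 0, 0],
    [0, 1.26, -3.84, 0, 0],
    [0, 1.26, -3.84, 0, 0]
  ],
  "grip_force": 40
}}

```text
clock: 1.1
tcp_pos: [0.3515, -0.3029, 0.197]
ee_rot: [[0.999, -0.054, -0.0], [-0.054, -0.999, -0.0], [-0.0, 0.0, -1.0]]
ft_force: [0.5, -0.1, -0.0]
width: 0.503
```

```bash
cat > go.py <<'E'
import sys
from h import *
def go(x,y,z,yaw):
    s=sensors.sense();R=np.array(s["ee_rot"]);p=np.array(s["tcp_pos"])
    y0=np.degrees(np.arctan2(R[1,0],R[0,0]))
    c,sn=np.cos(np.radians(yaw)),np.sin(np.radians(yaw));T=np.array([[c,sn,0],[sn,-c,0],[0,0,-1]])
    d=np.array([x,y,z])/1e3-p
    print("t %.2f pos %s yaw %.2f w %.3f F %s | turn %.2f, shift(cm) after turn %s, now %s"%(s["clock"],np.round(p*1e3,1),y0,s["width"],np.round(s["ft_force"],1),y0-yaw,np.round(T.T@d*100,2),np.round(R.T@d*100,2)))
def press(px,py,z,O=(593.2,107.8),yaw=6.5):
    c,s=np.cos(np.radians(yaw)),np.sin(np.radians(yaw));return O[0]+c*px-s*py,O[1]+s*px+c*py,z
if __name__=="__main__":
    a=sys.argv
    if a[1]=="p": x,y,z=press(*map(float,a[2:5]));go(x,y,z,float(a[5]) if len(a)>5 else 6.5)
    else: go(*map(float,a[1:5]))
E
python3 go.py 439.5 -78 60 -3.15
```

```text
t 1.10 pos [ 351.5 -302.9  197. ] yaw -3.08 w 0.503 F [ 0.5 -0.1 -0. ] | turn 0.07, shift(cm) after turn [  7.55 -22.94  13.7 ], now [  7.59 -22.93  13.7 ]
```

{"op": "carry_out", "data": {
  "rows": [
    [0, 1.26, -3.78, 0, 0],
    [0, 1.26, -3.78, 0, 0],
    [0, 1.26, -3.78, 0, 0],
    [0, 1.26, -3.78, 0, 0],
    [0, 1.26, -3.78, 0, 0],
    [0, 1.26, -3.78, 1.0, 0],
    [0, 0, 0, 3.5, 0],
    [0, 0, 0, 3.5, 0],
    [0, 0, 0, 3.5, 0],
    [0, 0, 0, 2.0, 0],
    [0, 0, 0, 0, 0]
  ]
}}

```text
clock: 2.02
tcp_pos: [0.4349, -0.0815, 0.0583]
ee_rot: [[0.999, -0.053, -0.008], [-0.053, -0.999, 0.003], [-0.008, -0.002, -1.0]]
ft_force: [-0.6, 0.6, 0.3]
width: 0.504
```

```bash
python3 go.py 439.5 -78 3 -3.15
```

```text
t 2.02 pos [434.9 -81.5  58.3] yaw -3.02 w 0.504 F [-0.6  0.6  0.3] | turn 0.13, shift(cm) after turn [ 0.44 -0.37  5.53], now [ 0.49 -0.36  5.53]
```

{"op": "carry_out", "data": {
  "rows": [
    [0, 0.45, -0.36, 1.0, 0],
    [0, 0, 0, 1.5, 0],
    [0, 0, 0, 1.5, 0],
    [0, 0, 0, 1.0, 0],
    [0, 0, 0, 0.6, 0],
    [0, 0, 0, 0, 0],
    [0, 0, 0, 0, 0]
  ]
}}

```text
clock: 2.6
tcp_pos: [0.4441, -0.0792, 0.0067]
ee_rot: [[0.999, -0.054, 0.0], [-0.054, -0.999, -0.0], [0.0, 0.0, -1.0]]
ft_force: [-0.5, 0.7, 0.5]
width: 0.501
```

```bash
python3 go.py 439.5 -78 2 -3.15
```

```text
t 2.60 pos [444.1 -79.2   6.7] yaw -3.07 w 0.501 F [-0.5  0.7  0.5] | turn 0.08, shift(cm) after turn [-0.47 -0.09  0.47], now [-0.47 -0.1   0.47]
```

{"op": "carry_out", "data": {
  "rows": [
    [0, -0.45, -0.1, 0.2, 0],
    [0, 0, 0, 0.25, 0],
    [0, 0, 0, 0, 0],
    [0, 0, 0, 0, 0],
    [1, 0, 0, 0, 0],
    [1, 0, 0, 0, 0],
    [1, 0, 0, 0, 0],
    [1, 0, 0, 0, 0],
    [1, 0, 0, 0, 0],
    [1, 0, 0, 0, 0]
  ]
}}

```text
clock: 3.43
tcp_pos: [0.4394, -0.0779, 0.0017]
ee_rot: [[0.999, -0.054, 0.0], [-0.054, -0.999, 0.0], [0.0, -0.0, -1.0]]
ft_force: [0.6, 0.2, 0.6]
width: 0.116
```

```bash
python3 go.py 439.5 -78 2 -3.15;  python3 go.py p -120 0 90
```

```text
t 3.43 pos [439.4 -77.9   1.7] yaw -3.07 w 0.116 F [0.6 0.2 0.6] | turn 0.08, shift(cm) after turn [ 0.02  0.01 -0.03], now [ 0.02  0.01 -0.03]
t 3.43 pos [439.4 -77.9   1.7] yaw -3.07 w 0.116 F [0.6 0.2 0.6] | turn -9.57, shift(cm) after turn [  5.39 -16.71  -8.83], now [  2.54 -17.37  -8.83]
```

Run:
```python
from h import *
b=cam("top");a=cam("scene")
i=cv2.resize(b["frame"][190:290,220:360],(560,400),interpolation=cv2.INTER_CUBIC)
j=cv2.resize(a["frame"][190:290,220:340],(480,400),interpolation=cv2.INTER_CUBIC)
k=np.vstack([i[:280],np.pad(j[:300],((0,0),(0,80),(0,0)))]);cv2.imwrite("pics/g1.png",k[...,::-1]);print(sensors.sense()["width"])
```

```text
0.032226114276215106
```

View pics/g1.png

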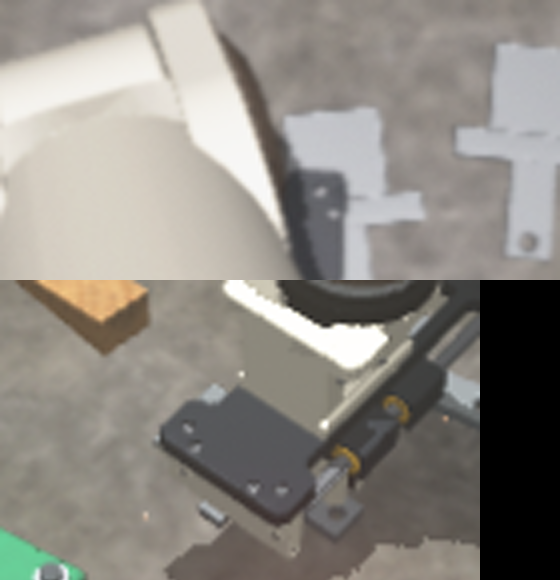

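The width reads about 3 mm, so the 24 mm tab is not between the pads. I open, rise and look again.

{"op": "carry_out", "data": {
  "rows": [
    [0, 0, 0, 0, 0],
    [0, 0, 0, 0, 0],
    [0, 0, 0, 0, 0],
    [0, 0, 0, 0, 0],
    [0, 0, 0, -3, 0],
    [0, 0, 0, -4, 0],
    [0, -2, 0, -4, 0],
    [0, -3, 0, -2, 0],
    [0, -3, 0, 0, 0],
    [0, 0, 0, 0, 0]
  ]
}}

```text
clock: 4.37
tcp_pos: [0.355, -0.0742, 0.1289]
ee_rot: [[0.999, -0.054, -0.004], [-0.054, -0.999, -0.004], [-0.004, 0.004, -1.0]]
ft_force: [-0.4, -0.5, -1.1]
width: 0.501
```

Run:
```python
from h import *
b=cam("top");a=cam("scene")
i=cv2.resize(b["frame"][180:300,220:380],(640,480),interpolation=cv2.INTER_CUBIC)
j=cv2.resize(a["frame"][170:290,220:380],(640,480),interpolation=cv2.INTER_CUBIC)
k=cv2.resize(np.hstack([i,j]),(800,300));cv2.imwrite("pics/g2.png",k[...,::-1]);print(sensors.sense()["width"],sensors.sense()["tcp_pos"])
```

```text
0.4970072223466361 [ 0.35992335 -0.07447026  0.12926514]
```

View pics/g2.png

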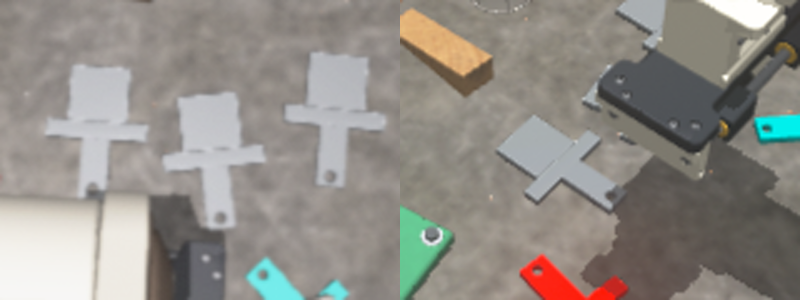

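Run:
```python
from h import *
a=dict(np.load("a0.npz"))
for u,v in((292,257),(303,247),(272,248)):print((u,v),np.round(ray(a,u,v,0)*1e3,1),np.round(ray(a,u,v,8e-3)*1e3,1))
def proj(d,p):
    c=np.array(d["rotation"]).T@(np.array(p)-d["eye"]);q=d["intrinsics"]@c;return np.round(q[:2]/q[2],1)
print("tcp grasp",proj(a,[.4394,-.0779,.0017]),"hole",proj(a,[.433,-.0777,.008]))
d=cam("scene");P=pts(d);m=(P[...,2]>.0045)&(P[...,2]<.012)
n,l,s,c=cv2.connectedComponentsWithStats(m.astype(np.uint8),connectivity=4)
for i in range(1,n):
    if s[i][4]>300:print(np.round(c[i]),s[i][4],np.round(P[l==i].mean(0)*1e3,1))
# gripper lowest points now
t=sensors.sense()["tcp_pos"];print(t)
g=(abs(P[...,0]-t[0])<.12)&(abs(P[...,1]-t[1])<.12)&(P[...,2]>.06);q=P[g]
for z in np.arange(.1,.26,.02):
    k=q[abs(q[:,2]-z)<.01]
    if len(k)>5:print(round(z,2),len(k),np.round(k.min(0)*1e3),np.round(k.max(0)*1e3))
i=cv2.resize(d["frame"][130:290,250:450],(800,640),interpolation=cv2.INTER_CUBIC);cv2.imwrite("pics/g3.png",i[:600,:,::-1])
```

```text
(292, 257) [445.7 -48.2   0. ] [442.8 -43.8   8. ]
(303, 247) [441.7 -83.1   0. ] [438.9 -78.3   8. ]
(272, 248) [493. -41.   0.] [489.6 -36.6   8. ]
tcp grasp [302.6 248.7] hole [305.2 248.6]
[283. 234.] 900 [493.5 -80.2   7.5]
[381. 222.] 329 [ 339.2 -239.7    7.5]
[295. 299.] 1267 [383.1  29.9   7.4]
[452. 378.] 1033 [ 85.5 -10.2   9.6]
[ 0.36114792 -0.07420639  0.12929555]
0.2 27 [ 347. -117.  191.] [357. -94. 210.]
0.22 137 [ 319. -159.  210.] [401.  15. 230.]
0.24 894 [ 319. -166.  230.] [402.  20. 250.]
```

View pics/g3.png

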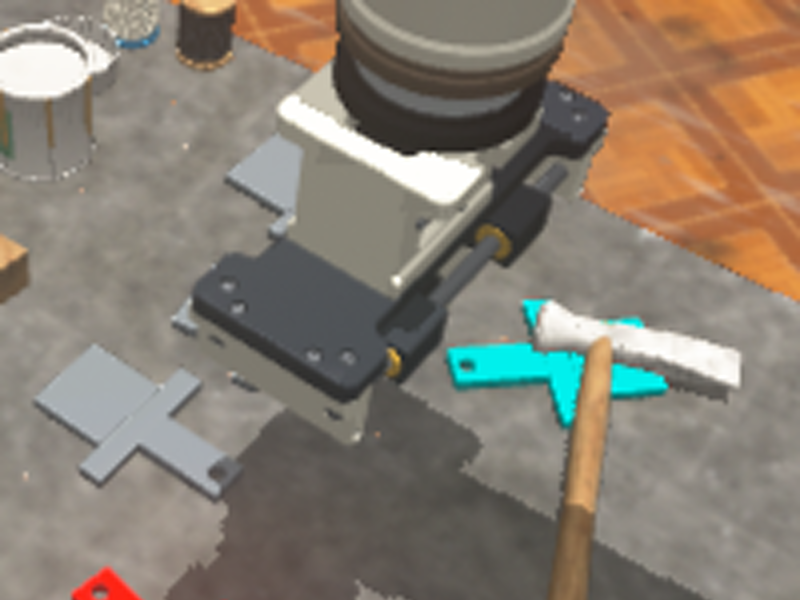

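The packer has not moved: its centroid is still (493.5, -80.2). The fingers met nothing, so they may sit higher than the pose suggests. I probe the free bench below with shut fingers to find the true tip height.

{"op": "carry_out", "data": {
  "rows": [
    [1, 0, 0, 3, 0],
    [1, 0, 0, 3, 0],
    [1, 0, 0, 3, 0],
    [1, 0, 0, 2, 0],
    [1, 0, 0, 1, 0],
    [1, 0, 0, 0.3, 0],
    [1, 0, 0, 0, 0],
    [1, 0, 0, 0, 0],
    [1, 0, 0, 0, 0]
  ]
}}

```text
clock: 5.27
tcp_pos: [0.3619, -0.0737, 0.0066]
ee_rot: [[0.999, -0.053, 0.002], [-0.053, -0.999, -0.0], [0.002, 0.0, -1.0]]
ft_force: [-0.4, -1.3, -0.2]
width: 0.001
```

Run:
```python
from h import *
s=sensors.sense();print(s["tcp_pos"],s["ft_force"],s["width"])
```

```text
[ 0.36194597 -0.07367607  0.00656168] [-0.36398389 -1.2809975  -0.23640403] 0.0013792017677880354
```

{"op": "carry_out", "data": {
  "rows": [
    [1, 0, 0, 0.3, 0],
    [1, 0, 0, 0.2, 0],
    [1, 0, 0, 0.2, 0],
    [1, 0, 0, 0, 0],
    [1, 0, 0, 0, 0]
  ]
}}

```text
clock: 5.68
tcp_pos: [0.3607, -0.0738, -0.001]
ee_rot: [[0.999, -0.054, 0.0], [-0.054, -0.999, -0.0], [0.0, 0.0, -1.0]]
ft_force: [0.2, -0.4, -0.4]
width: 0.008
```

```bash
python3 go.py 439.5 -78 60 -3.15
```

```text
t 5.68 pos [360.7 -73.8  -1. ] yaw -3.07 w 0.008 F [ 0.2 -0.4 -0.4] | turn 0.08, shift(cm) after turn [ 7.89 -0.01 -6.1 ], now [ 7.89  0.   -6.1 ]
```

{"op": "carry_out", "data": {
  "rows": [
    [1, 0, 0, 0.2, 0],
    [1, 0, 0, 0.2, 0],
    [1, 0, 0, 0, 0],
    [1, 0, 0, 0, 0]
  ]
}}

```text
clock: 6.02
tcp_pos: [0.3607, -0.0736, -0.0051]
ee_rot: [[0.999, -0.053, -0.0], [-0.053, -0.999, 0.0], [-0.0, -0.0, -1.0]]
ft_force: [-0.6, 0.0, -1.0]
width: 0.004
```

{"op": "carry_out", "data": {
  "rows": [
    [1, 0, 0, 0.2, 0],
    [1, 0, 0, 0.2, 0],
    [1, 0, 0, 0, 0],
    [1, 0, 0, 0, 0]
  ]
}}

```text
clock: 6.35
tcp_pos: [0.3607, -0.0736, -0.0092]
ee_rot: [[0.999, -0.053, -0.0], [-0.053, -0.999, 0.0], [-0.0, -0.0, -1.0]]
ft_force: [-0.5, -0.2, -0.5]
width: 0.007
```

{"op": "carry_out", "data": {
  "rows": [
    [1, 0, 0, 0.15, 0],
    [1, 0, 0, 0.15, 0],
    [1, 0, 0, 0, 0],
    [1, 0, 0, 0, 0]
  ]
}}

```text
clock: 6.68
tcp_pos: [0.3607, -0.0736, -0.0121]
ee_rot: [[0.999, -0.053, -0.0], [-0.053, -0.999, 0.0], [-0.0, -0.0, -1.0]]
ft_force: [-0.0, -0.1, -0.2]
width: 0.005
```

{"op": "carry_out", "data": {
  "rows": [
    [1, 0, 0, 0.15, 0],
    [1, 0, 0, 0.15, 0],
    [1, 0, 0, 0, 0],
    [1, 0, 0, 0, 0]
  ]
}}

```text
clock: 7.02
tcp_pos: [0.3607, -0.0736, -0.0151]
ee_rot: [[0.999, -0.053, -0.0], [-0.053, -0.999, 0.0], [-0.0, -0.0, -1.0]]
ft_force: [-0.0, 0.7, 0.1]
width: 0.005
```

{"op": "carry_out", "data": {
  "rows": [
    [1, 0, 0, 0.15, 0],
    [1, 0, 0, 0.15, 0],
    [1, 0, 0, 0, 0],
    [1, 0, 0, 0, 0]
  ]
}}

```text
clock: 7.35
tcp_pos: [0.3607, -0.0737, -0.0181]
ee_rot: [[0.999, -0.053, -0.0], [-0.053, -0.999, 0.0], [-0.0, -0.0, -1.0]]
ft_force: [0.6, 0.3, 0.4]
width: 0.004
```

Run:
```python
from h import *
d=cam("scene");P=pts(d);t=sensors.sense()["tcp_pos"];print(t,sensors.sense()["ft_force"])
g=(abs(P[...,0]-t[0])<.12)&(abs(P[...,1]-t[1])<.12)&(P[...,2]>.01);q=P[g]
for z in np.arange(.02,.14,.01):
    k=q[abs(q[:,2]-z)<.005]
    if len(k)>5:print(round(z,2),len(k),np.round(k.min(0)*1e3),np.round(k.max(0)*1e3))
save(d,"g4.png",(230,130,430,290),4)
```

```text
[ 0.36079162 -0.07365689 -0.0180364 ] [ 0.07952623 -0.27336989 -0.36362275]
0.02 324 [ 241. -194.   15.] [289. -72.  25.]
0.03 125 [ 241. -191.   25.] [283. -81.  29.]
0.08 123 [ 320. -154.   76.] [401.  15.  85.]
0.09 230 [ 320. -158.   85.] [400.  15.  95.]
0.1 309 [ 320. -161.   95.] [402.  21. 105.]
0.11 162 [ 320. -163.  105.] [402.  23. 115.]
0.12 1190 [ 320. -168.  115.] [402.  23. 125.]
0.13 127 [336. -89. 125.] [387. -22. 135.]
```

View pics/g4.png

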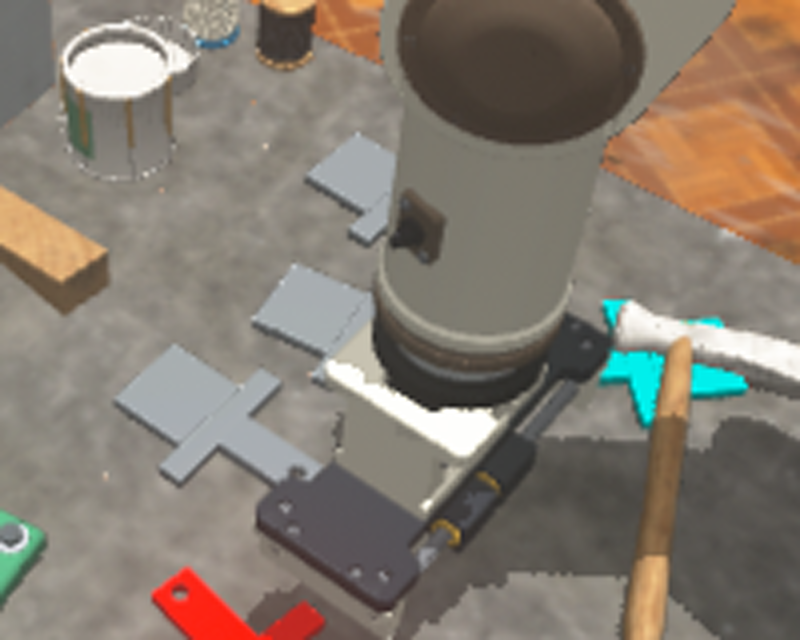

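The body's lower edge sits at z ≈ 76 mm with the reported TCP at -18 mm. That is about 28 mm higher than the text implies, so the tips end above the reported TCP. I keep probing gently.

{"op": "carry_out", "data": {
  "rows": [
    [1, 0, 0, 0.15, 0],
    [1, 0, 0, 0.15, 0],
    [1, 0, 0, 0, 0],
    [1, 0, 0, 0, 0]
  ]
}}

```text
clock: 7.73
tcp_pos: [0.3607, -0.0736, -0.0211]
ee_rot: [[0.999, -0.053, -0.0], [-0.053, -0.999, 0.0], [-0.0, -0.0, -1.0]]
ft_force: [-0.4, 0.8, 0.2]
width: 0.005
```

{"op": "carry_out", "data": {
  "rows": [
    [1, 0, 0, 0.15, 0],
    [1, 0, 0, 0.1, 0],
    [1, 0, 0, 0, 0],
    [1, 0, 0, 0, 0]
  ]
}}

```text
clock: 8.07
tcp_pos: [0.3607, -0.0737, -0.0236]
ee_rot: [[0.999, -0.054, -0.0], [-0.054, -0.999, 0.0], [-0.0, -0.0, -1.0]]
ft_force: [-0.1, 0.1, 0.5]
width: 0.003
```

{"op": "carry_out", "data": {
  "rows": [
    [1, 0, 0, 0.1, 0],
    [1, 0, 0, 0.1, 0],
    [1, 0, 0, 0, 0],
    [1, 0, 0, 0, 0]
  ]
}}

```text
clock: 8.4
tcp_pos: [0.3607, -0.0736, -0.0256]
ee_rot: [[0.999, -0.053, -0.0], [-0.053, -0.999, 0.0], [-0.0, -0.0, -1.0]]
ft_force: [0.1, -0.2, -0.5]
width: 0.004
```

{"op": "carry_out", "data": {
  "rows": [
    [1, 0, 0, 0.1, 0],
    [1, 0, 0, 0.1, 0],
    [1, 0, 0, 0, 0],
    [1, 0, 0, 0, 0]
  ]
}}

```text
clock: 8.73
tcp_pos: [0.3607, -0.0737, -0.0276]
ee_rot: [[0.999, -0.053, -0.0], [-0.053, -0.999, 0.0], [-0.0, -0.0, -1.0]]
ft_force: [0.7, 0.4, 1.2]
width: 0.003
```

{"op": "carry_out", "data": {
  "rows": [
    [1, 0, 0, 0.1, 0],
    [1, 0, 0, 0.1, 0],
    [1, 0, 0, 0, 0],
    [1, 0, 0, 0, 0]
  ]
}}

```text
clock: 9.07
tcp_pos: [0.3609, -0.0737, -0.0292]
ee_rot: [[0.999, -0.053, 0.0], [-0.053, -0.999, -0.001], [0.0, 0.0, -1.0]]
ft_force: [-0.8, 0.7, 7.9]
width: 0.003
```

{"op": "carry_out", "data": {
  "rows": [
    [1, 0, 0, 0.1, 0],
    [1, 0, 0, 0.1, 0],
    [1, 0, 0, 0, 0],
    [1, 0, 0, 0, 0]
  ]
}}

```text
clock: 9.4
tcp_pos: [0.361, -0.0739, -0.0296]
ee_rot: [[0.999, -0.052, 0.0], [-0.052, -0.999, -0.003], [0.001, 0.003, -1.0]]
ft_force: [-9.3, 2.9, 48.8]
width: 0.007
```

Contact comes at reported z ≈ -28.8 mm, so the true fingertips lie 29 mm behind the reported TCP. Laterally the body centre agrees with the pose. I add this offset to the helper and retry the grasp.

{"op": "carry_out", "data": {
  "rows": [
    [0, 0, 0, -1, 0],
    [0, 0, 0, -2, 0],
    [0, 0, 0, -1, 0],
    [0, 2.6, 0, 0, 0],
    [0, 2.6, 0, 0, 0],
    [0, 2.6, 0, 0, 0],
    [0, 0, 0, 0, 0],
    [0, 0, 0, 0, 0]
  ]
}}

```text
clock: 10.07
tcp_pos: [0.4401, -0.0777, 0.0085]
ee_rot: [[0.999, -0.054, 0.001], [-0.054, -0.999, 0.0], [0.001, -0.001, -1.0]]
ft_force: [-0.7, -0.0, -0.2]
width: 0.488
```

```bash
sed -i 's|d=np.array(\[x,y,z\])/1e3-p|d=np.array([x,y,z-29])/1e3-p|; s|"t %.2f pos|"(z target=true tip) t %.2f pos|' go.py; python3 go.py 439.5 -78 2 -3.15
```

```text
(z target=true tip) t 10.07 pos [440.1 -77.7   8.5] yaw -3.07 w 0.488 F [-0.7 -0.  -0.2] | turn 0.08, shift(cm) after turn [-0.05  0.03  3.55], now [-0.06  0.04  3.55]
```

{"op": "carry_out", "data": {
  "rows": [
    [0, 0, 0, 1.5, 0],
    [0, 0, 0, 1.2, 0],
    [0, 0, 0, 0.85, 0],
    [0, 0, 0, 0, 0],
    [0, 0, 0, 0, 0],
    [1, 0, 0, 0, 0],
    [1, 0, 0, 0, 0],
    [1, 0, 0, 0, 0],
    [1, 0, 0, 0, 0],
    [1, 0, 0, 0, 0],
    [1, 0, 0, 0, 0],
    [1, 0, 0, 0, 0]
  ]
}}

```text
clock: 11.07
tcp_pos: [0.4389, -0.078, -0.0267]
ee_rot: [[0.999, -0.054, 0.0], [-0.054, -0.999, -0.0], [0.0, 0.0, -1.0]]
ft_force: [-0.8, -0.2, 4.3]
width: 0.257
```

```bash
python3 go.py p -130 0 90
```

```text
(z target=true tip) t 11.07 pos [438.9 -78.  -26.7] yaw -3.07 w 0.257 F [-0.8 -0.2  4.3] | turn -9.57, shift(cm) after turn [  4.43 -16.71  -8.77], now [  1.6  -17.21  -8.78]
```

{"op": "carry_out", "data": {
  "rows": [
    [1, 0, 0, -2, 0],
    [1, 0, 0, -3.5, 0],
    [1, 0, 0, -3.3, 0],
    [1, 0, 0, 0, -4.78],
    [1, 0, 0, 0, -4.78],
    [1, 0.88, -3.34, 0, 0],
    [1, 0.88, -3.34, 0, 0],
    [1, 0.88, -3.34, 0, 0],
    [1, 0.88, -3.34, 0, 0],
    [1, 0.88, -3.34, 0, 0],
    [1, 0, 0, 0, 0],
    [1, 0, 0, 0, 0]
  ]
}}

```text
clock: 12.07
tcp_pos: [0.4632, 0.0959, 0.061]
ee_rot: [[0.993, 0.119, -0.0], [0.119, -0.993, 0.001], [0.0, -0.001, -1.0]]
ft_force: [-0.5, -1.2, -1.8]
width: 0.249
```

```bash
python3 go.py p -130 0 61
python3 - <<'E'
from m import *
for n in("scene","top"):
    d=cam(n);P=pts(d)
    import go
    D=P[...,:2]*1e3-np.array([593.2,107.8]);c,s=np.cos(np.radians(6.5)),np.sin(np.radians(6.5));px=D[...,0]*c+D[...,1]*s;py=-D[...,0]*s+D[...,1]*c;z=P[...,2]*1e3
    f=d["frame"].astype(int)
    m=(z>75)&(z<112)&(px>-95)&(px<-16)&(abs(py)<60)
    for x in range(-90,-16,8):
        k=m&(abs(px-x)<4)
        if k.sum()>8:print(n,x,k.sum(),"y",np.round(np.percentile(py[k],[1,99])),"z",np.round(np.percentile(z[k],[10,50,90]),1))
    save(d,"h_%s.png"%n,(130,140,330,290),4)
E
```

```text
(z target=true tip) t 12.07 pos [463.2  95.9  61. ] yaw 6.81 w 0.249 F [-0.5 -1.2 -1.8] | turn 0.31, shift(cm) after turn [0.05 0.29 2.9 ], now [0.05 0.3  2.9 ]
scene -50 33 y [-2. 24.] z [93.5 94.6 95.4]
scene -42 69 y [-7. 27.] z [93.1 94.4 95.2]
scene -34 92 y [-14.  29.] z [92.6 94.  96. ]
scene -26 51 y [-17.  29.] z [92.4 93.5 95.8]
top -82 45 y [-43.   5.] z [92.6 94.4 96.3]
top -74 91 y [-42.  12.] z [91.7 94.2 96.6]
top -66 89 y [-25.  19.] z [92.2 93.7 95.5]
top -58 103 y [-25.  26.] z [92.1 94.  95.5]
top -50 104 y [-25.  26.] z [91.9 93.6 95.5]
top -42 108 y [-25.  26.] z [91.5 93.2 95.8]
top -34 103 y [-25.  25.] z [92.  93.5 95.6]
top -26 39 y [-24.  25.] z [91.6 93.5 94.8]
```

{"op": "carry_out", "data": {
  "rows": [
    [1, 0, 0.15, 1.0, 0.3],
    [1, 0, 0, 1.0, 0],
    [1, 0, 0, 0.7, 0],
    [1, 0, 0, 0, 0],
    [1, 0, 0, 0, 0]
  ]
}}

```text
clock: 12.58
tcp_pos: [0.4628, 0.0909, 0.0331]
ee_rot: [[0.994, 0.107, -0.002], [0.107, -0.994, -0.0], [-0.002, -0.0, -1.0]]
ft_force: [0.3, -0.5, -0.0]
width: 0.252
```

```bash
cat > chk.py <<'E'
from m import *
import sys
lo,hi=float(sys.argv[1]),float(sys.argv[2]);x0,x1=int(sys.argv[3]),int(sys.argv[4])
for n in("scene","top"):
    d=cam(n);P=pts(d)
    D=P[...,:2]*1e3-np.array([593.2,107.8]);c,s=np.cos(np.radians(6.5)),np.sin(np.radians(6.5));px=D[...,0]*c+D[...,1]*s;py=-D[...,0]*s+D[...,1]*c;z=P[...,2]*1e3
    m=(z>lo)&(z<hi)&(abs(py)<60)
    for x in range(x0,x1,8):
        k=m&(abs(px-x)<4)
        if k.sum()>8:print(n,x,k.sum(),"y",np.round(np.percentile(py[k],[1,99])),"z",np.round(np.percentile(z[k],[10,50,90]),1))
    save(d,"%s_%s.png"%(sys.argv[5],n),(130,140,330,290),4)
E
python3 go.py p -66 0 62;python3 chk.py 50 78 -90 -16 i
```

```text
(z target=true tip) t 12.58 pos [462.8  90.9  33.1] yaw 6.15 w 0.252 F [ 0.3 -0.5 -0. ] | turn -0.35, shift(cm) after turn [ 6.54 -0.2   0.01], now [ 6.54 -0.24 -0.01]
scene -50 51 y [-7. 21.] z [64.9 66.5 67.4]
scene -42 73 y [-14.  22.] z [64.6 66.1 67.5]
scene -34 85 y [-22.  23.] z [64.  65.8 67.4]
scene -26 58 y [-22.  29.] z [53.  65.3 67. ]
scene -18 93 y [-28.  29.] z [52.  53.6 54.9]
top -82 46 y [-46.  -1.] z [65.6 67.1 69.2]
top -74 84 y [-44.   8.] z [64.6 66.7 68.9]
top -66 82 y [-28.  15.] z [64.6 66.8 69.1]
top -58 93 y [-28.  23.] z [64.4 67.1 68.6]
top -50 105 y [-28.  23.] z [64.5 66.3 68.8]
top -42 97 y [-28.  23.] z [63.9 66.1 68. ]
top -34 99 y [-28.  22.] z [64.1 66.6 68.6]
top -26 69 y [-29.  27.] z [52.6 64.1 67.2]
top -18 99 y [-29.  27.] z [51.6 53.4 55.7]
```

{"op": "carry_out", "data": {
  "rows": [
    [1, 0, -0.22, 0, -0.35],
    [1, 1, 0, 0, 0],
    [1, 1.5, 0, 0, 0],
    [1, 1.5, 0, 0, 0],
    [1, 1.2, 0, 0, 0],
    [1, 0.8, 0, 0, 0],
    [1, 0, 0, 0, 0],
    [1, 0, 0, 0, 0]
  ]
}}

```text
clock: 13.35
tcp_pos: [0.5232, 0.1008, 0.0339]
ee_rot: [[0.993, 0.114, -0.0], [0.114, -0.993, 0.0], [-0.0, -0.0, -1.0]]
ft_force: [-0.6, 0.0, -1.2]
width: 0.253
```

```bash
python3 go.py p -64 0 60
```

```text
(z target=true tip) t 13.35 pos [523.2 100.8  33.9] yaw 6.54 w 0.253 F [-0.6  0.  -1.2] | turn 0.04, shift(cm) after turn [0.64 0.1  0.29], now [0.64 0.1  0.29]
```

{"op": "carry_out", "data": {
  "rows": [
    [1, 0.3, 0, 0.2, 0],
    [1, 0.2, 0, 0.1, 0],
    [1, 0.05, 0, 0, 0],
    [1, 0, 0, 0, 0],
    [1, 0, 0, 0, 0]
  ]
}}

```text
clock: 13.77
tcp_pos: [0.5283, 0.1012, 0.031]
ee_rot: [[0.993, 0.114, -0.0], [0.114, -0.993, -0.0], [-0.0, 0.0, -1.0]]
ft_force: [-0.2, -0.7, -0.9]
width: 0.253
```

{"op": "carry_out", "data": {
  "rows": [
    [1, 0.1, 0, 0, 0],
    [1, 0.1, 0, 0, 0],
    [1, 0, 0, 0, 0],
    [1, 0, 0, 0, 0]
  ]
}}

```text
clock: 14.1
tcp_pos: [0.5297, 0.1012, 0.0307]
ee_rot: [[0.993, 0.114, -0.001], [0.114, -0.993, -0.001], [-0.002, 0.0, -1.0]]
ft_force: [-3.2, -1.4, -1.0]
width: 0.255
```

```bash
python3 go.py p -64 0 60;python3 chk.py 50 78 -90 -10 j
```

```text
(z target=true tip) t 14.10 pos [529.7 101.2  30.7] yaw 6.55 w 0.255 F [-3.2 -1.4 -1. ] | turn 0.05, shift(cm) after turn [-0.01  0.06 -0.03], now [-0.01  0.06 -0.03]
scene -74 93 y [-25.  28.] z [60.4 65.9 74.7]
top -26 15 y [-43. -27.] z [50.4 58.4 63.6]
```

{"op": "carry_out", "data": {
  "rows": [
    [1, -0.05, 0, 0.1, 0],
    [1, 0, 0, 0.1, 0],
    [1, 0, 0, 0, 0],
    [1, 0, 0, 0, 0]
  ]
}}

```text
clock: 14.53
tcp_pos: [0.5297, 0.1013, 0.0289]
ee_rot: [[0.993, 0.114, -0.001], [0.114, -0.993, -0.0], [-0.001, 0.0, -1.0]]
ft_force: [-3.6, -0.9, -0.5]
width: 0.254
```

{"op": "carry_out", "data": {
  "rows": [
    [1, -0.03, 0, 0.1, 0],
    [1, 0, 0, 0, 0],
    [1, 0, 0, 0.05, 0],
    [1, 0, 0, 0, 0]
  ]
}}

```text
clock: 14.87
tcp_pos: [0.5297, 0.1014, 0.0275]
ee_rot: [[0.993, 0.114, -0.0], [0.114, -0.993, 0.0], [-0.0, -0.0, -1.0]]
ft_force: [-3.6, -1.3, 0.4]
width: 0.253
```

{"op": "carry_out", "data": {
  "rows": [
    [0.4, 0, 0, 0.05, 0],
    [0.1, 0, 0, 0, 0],
    [0.1, 0, 0, 0, 0],
    [0, 0, 0, 0, 0],
    [0, 0, 0, -1.5, 0],
    [0, 0, 0, -3, 0],
    [0, 0, 0, -3, 0],
    [0, -2, 0, 0, 0],
    [0, -3, 1, 0, 0],
    [0, -3, 2, 0, 0],
    [0, 0, 0, 0, 0]
  ]
}}

```text
clock: 15.78
tcp_pos: [0.4474, 0.0577, 0.1007]
ee_rot: [[0.994, 0.112, -0.006], [0.112, -0.994, -0.005], [-0.007, 0.005, -1.0]]
ft_force: [-0.6, -0.5, -0.7]
width: 0.501
```

```bash
python3 go.py 416.1 -186.7 40 6.25;python3 chk.py 50 78 -90 -10 k
```

```text
(z target=true tip) t 15.78 pos [447.4  57.7 100.7] yaw 6.42 w 0.501 F [-0.6 -0.5 -0.7] | turn 0.17, shift(cm) after turn [-5.77 23.95  8.97], now [-5.78 23.89  9.13]
scene -74 43 y [-8. 13.] z [54.8 60.9 63. ]
scene -66 36 y [-6. 12.] z [54.6 60.4 62.3]
scene -58 47 y [-7. 13.] z [59.  61.5 62.4]
scene -50 44 y [-6. 13.] z [58.7 61.4 62.8]
scene -42 51 y [-11.  13.] z [59.8 61.6 62.9]
scene -34 53 y [-11.  14.] z [58.4 61.3 62.7]
scene -26 126 y [-19.  43.] z [52.8 59.5 62.4]
scene -18 155 y [-38.  44.] z [59.5 61.4 62.8]
top -66 19 y [-11.   1.] z [56.4 60.5 61.4]
top -58 37 y [-11.   8.] z [58.8 60.8 63.7]
top -50 38 y [-11.  10.] z [59.2 61.1 62.7]
top -42 44 y [-11.  11.] z [58.8 61.1 62.6]
top -34 49 y [-24.  13.] z [58.1 61.1 62.7]
top -26 108 y [-42.  17.] z [52.4 59.8 62.7]
top -18 118 y [-43.  19.] z [59.3 61.3 62.9]
```

{"op": "carry_out", "data": {
  "rows": [
    [0, -0.95, 3.9, 0, 0.2],
    [0, -0.95, 3.9, 0, 0],
    [0, -0.95, 3.9, 0, 0],
    [0, -0.95, 3.9, 0, 0],
    [0, -0.95, 3.9, 0, 0],
    [0, -0.95, 3.9, 0, 0],
    [0, 0, 0, 3, 0],
    [0, 0, 0, 3, 0],
    [0, 0, 0, 3, 0],
    [0, 0, 0, 0, 0],
    [0, 0, 0, 0, 0],
    [0, 0, 0, 0, 0]
  ]
}}

```text
clock: 16.88
tcp_pos: [0.4249, -0.176, 0.0131]
ee_rot: [[0.994, 0.112, 0.002], [0.112, -0.994, 0.0], [0.002, 0.0, -1.0]]
ft_force: [0.3, 0.6, -0.2]
width: 0.499
```

```bash
python3 go.py 416.1 -186.7 2 6.25
```

```text
(z target=true tip) t 16.88 pos [ 424.9 -176.    13.1] yaw 6.43 w 0.499 F [ 0.3  0.6 -0.2] | turn 0.18, shift(cm) after turn [-0.99  0.97  4.01], now [-1.    0.96  4.01]
```

{"op": "carry_out", "data": {
  "rows": [
    [0, -1.0, 0.96, 0, 0.15],
    [0, 0, 0, 1, 0],
    [0, 0, 0, 1, 0],
    [0, 0, 0, 0, 0],
    [0, 0, 0, 0, 0]
  ]
}}

```text
clock: 17.3
tcp_pos: [0.4143, -0.1864, -0.0082]
ee_rot: [[0.994, 0.109, -0.0], [0.109, -0.994, 0.0], [-0.0, -0.0, -1.0]]
ft_force: [0.2, -0.1, -0.1]
width: 0.502
```

```bash
python3 go.py 416.1 -186.7 2 6.25
```

```text
(z target=true tip) t 17.30 pos [ 414.3 -186.4   -8.2] yaw 6.24 w 0.502 F [ 0.2 -0.1 -0.1] | turn -0.01, shift(cm) after turn [0.17 0.05 1.88], now [0.17 0.05 1.88]
```

{"op": "carry_out", "data": {
  "rows": [
    [0, 0.15, 0.05, 1.0, 0],
    [0, 0, 0, 0.85, 0],
    [0, 0, 0, 0, 0],
    [0, 0, 0, 0, 0],
    [1, 0, 0, 0, 0],
    [1, 0, 0, 0, 0],
    [1, 0, 0, 0, 0],
    [1, 0, 0, 0, 0],
    [1, 0, 0, 0, 0],
    [1, 0, 0, 0, 0],
    [1, 0, 0, 0, 0]
  ]
}}

```text
clock: 18.22
tcp_pos: [0.4159, -0.1876, -0.0263]
ee_rot: [[0.994, 0.108, 0.0], [0.108, -0.994, -0.0], [0.0, 0.0, -1.0]]
ft_force: [0.9, -0.1, 1.9]
width: 0.251
```

```bash
python3 go.py p -130 0 100
```

```text
(z target=true tip) t 18.22 pos [ 415.9 -187.6  -26.3] yaw 6.19 w 0.251 F [ 0.9 -0.1  1.9] | turn -0.31, shift(cm) after turn [  7.96 -27.34  -9.73], now [  7.82 -27.38  -9.73]
```

{"op": "carry_out", "data": {
  "rows": [
    [1, 0, 0, -2, 0],
    [1, 0, 0, -3.5, 0],
    [1, 0, 0, -3.5, -0.3],
    [1, 1.13, -3.9, 0, 0],
    [1, 1.13, -3.9, 0, 0],
    [1, 1.13, -3.9, 0, 0],
    [1, 1.13, -3.9, 0, 0],
    [1, 1.13, -3.9, 0, 0],
    [1, 1.13, -3.9, 0, 0],
    [1, 1.13, -3.9, 0, 0],
    [1, 0, 0, 0, 0],
    [1, 0, 0, 0, 0]
  ]
}}

```text
clock: 19.22
tcp_pos: [0.4632, 0.0965, 0.0636]
ee_rot: [[0.993, 0.12, 0.0], [0.12, -0.993, 0.002], [0.0, -0.001, -1.0]]
ft_force: [-0.4, -0.9, -1.8]
width: 0.249
```

{"op": "carry_out", "data": {
  "rows": [
    [1, 0, 0, 1, 0],
    [1, 0, 0, 1, 0],
    [1, 0, 0, 0, 0],
    [1, 0, 0, 0, 0],
    [1, 0, 0, 0, 0]
  ]
}}

```text
clock: 19.63
tcp_pos: [0.463, 0.0916, 0.0431]
ee_rot: [[0.994, 0.111, -0.001], [0.111, -0.994, -0.0], [-0.001, 0.0, -1.0]]
ft_force: [-0.8, -0.3, -0.8]
width: 0.254
```

```bash
python3 go.py p -66 0 70;python3 chk.py 64 86 -90 -16 l
```

```text
(z target=true tip) t 19.63 pos [463.   91.6  43.1] yaw 6.38 w 0.254 F [-0.8 -0.3 -0.8] | turn -0.12, shift(cm) after turn [ 6.52 -0.14  0.21], now [ 6.52 -0.15  0.2 ]
scene -50 45 y [-6. 21.] z [74.3 75.7 77.1]
scene -42 68 y [-13.  24.] z [74.3 75.6 76.8]
scene -34 92 y [-21.  24.] z [74.4 75.5 76.7]
scene -26 41 y [-22.  24.] z [73.5 75.4 76.4]
top -82 44 y [-45.   1.] z [74.4 76.5 78.1]
top -74 86 y [-43.  10.] z [73.9 76.  77.7]
top -66 77 y [-27.  15.] z [73.9 76.2 78.5]
top -58 101 y [-26.  23.] z [74.1 75.9 78. ]
top -50 105 y [-26.  25.] z [73.8 76.  78.1]
top -42 104 y [-26.  24.] z [73.9 76.1 78. ]
top -34 96 y [-27.  24.] z [73.5 75.9 77.9]
top -26 45 y [-28.  23.] z [71.3 74.5 77.6]
top -18 9 y [-32.  40.] z [64.2 64.3 65.3]
```

{"op": "carry_out", "data": {
  "rows": [
    [1, 0, -0.15, 0.1, -0.1],
    [1, 1, 0, 0.1, 0],
    [1, 1.5, 0, 0, 0],
    [1, 1.5, 0, 0, 0],
    [1, 1.2, 0, 0, 0],
    [1, 0.9, 0, 0, 0],
    [1, 0, 0, 0, 0],
    [1, 0, 0, 0, 0]
  ]
}}

```text
clock: 20.4
tcp_pos: [0.524, 0.1014, 0.0413]
ee_rot: [[0.993, 0.115, -0.0], [0.115, -0.993, 0.0], [-0.0, -0.0, -1.0]]
ft_force: [0.1, 0.1, -0.9]
width: 0.251
```

```bash
python3 go.py p -64 0 68
```

```text
(z target=true tip) t 20.40 pos [524.  101.4  41.3] yaw 6.58 w 0.251 F [ 0.1  0.1 -0.9] | turn 0.08, shift(cm) after turn [0.55 0.15 0.23], now [0.55 0.15 0.23]
```

{"op": "carry_out", "data": {
  "rows": [
    [1, 0.25, 0.1, 0.15, 0],
    [1, 0.15, 0, 0.1, 0],
    [1, 0.05, 0, 0, 0],
    [1, 0, 0, 0, 0],
    [1, 0, 0, 0, 0]
  ]
}}

```text
clock: 20.82
tcp_pos: [0.5282, 0.1007, 0.039]
ee_rot: [[0.993, 0.115, -0.0], [0.115, -0.993, -0.0], [-0.0, 0.0, -1.0]]
ft_force: [-0.5, 0.4, -0.9]
width: 0.246
```

{"op": "carry_out", "data": {
  "rows": [
    [1, 0.1, 0, 0, 0],
    [1, 0.1, 0, 0, 0],
    [1, 0, 0, 0, 0],
    [1, 0, 0, 0, 0]
  ]
}}

```text
clock: 21.15
tcp_pos: [0.5298, 0.1009, 0.0388]
ee_rot: [[0.993, 0.115, -0.001], [0.115, -0.993, -0.0], [-0.001, 0.0, -1.0]]
ft_force: [-2.3, 0.5, -0.4]
width: 0.25
```

{"op": "carry_out", "data": {
  "rows": [
    [1, -0.05, 0, 0.1, 0],
    [1, -0.03, 0, 0.1, 0],
    [1, 0, 0, 0.05, 0],
    [1, 0, 0, 0, 0],
    [1, 0, 0, 0.05, 0],
    [1, 0, 0, 0, 0],
    [1, 0, 0, 0, 0]
  ]
}}

```text
clock: 21.73
tcp_pos: [0.5297, 0.1009, 0.036]
ee_rot: [[0.993, 0.115, 0.0], [0.115, -0.993, 0.0], [0.0, -0.0, -1.0]]
ft_force: [-0.1, -0.2, 0.1]
width: 0.25
```

{"op": "carry_out", "data": {
  "rows": [
    [0.4, 0, 0, 0.03, 0],
    [0.1, 0, 0, 0, 0],
    [0.1, 0, 0, 0, 0],
    [0, 0, 0, 0, 0],
    [0, 0, 0, -1.5, 0],
    [0, 0, 0, -3, 0],
    [0, 0, 0, -3, 0],
    [0, -2, 0, 0, 0],
    [0, -3, 1, 0, 0],
    [0, -2, 3, 0, 2],
    [0, 0, 3, 0, 4],
    [0, 0, 0, 0, 0]
  ]
}}

```text
clock: 22.73
tcp_pos: [0.4662, 0.0166, 0.1105]
ee_rot: [[1.0, 0.0, -0.001], [0.0, -1.0, -0.004], [-0.001, 0.004, -1.0]]
ft_force: [0.9, -0.6, -0.4]
width: 0.497
```

```bash
python3 chk.py 50 88 -90 -10 n; python3 go.py 613.9 -110.2 60 -9.15
```

```text
scene -74 75 y [-11.  12.] z [56.5 65.8 70. ]
scene -66 63 y [-12.  13.] z [59.1 68.3 70. ]
scene -58 67 y [-11.  13.] z [60.5 69.  70.5]
scene -50 60 y [-12.  13.] z [60.8 68.9 70.6]
scene -42 65 y [-11.  13.] z [61.6 69.3 71.1]
scene -34 59 y [-11.  13.] z [61.5 69.5 71. ]
scene -26 207 y [-41.  42.] z [52.6 62.  70. ]
scene -18 214 y [-43.  44.] z [60.9 69.3 71. ]
(z target=true tip) t 22.83 pos [467.5  21.7 111. ] yaw 0.43 w 0.498 F [0.3 0.2 0.9] | turn 9.58, shift(cm) after turn [16.55 10.7   8.  ], now [14.54 13.3   8.02]
```

{"op": "carry_out", "data": {
  "rows": [
    [-0.3, 0, 0, 0, 4.8],
    [-0.3, 0, 0, 0, 4.8],
    [-0.3, 3.25, 2.14, 0, 0],
    [-0.3, 3.25, 2.14, 0, 0],
    [-0.3, 3.25, 2.14, 0, 0],
    [-0.3, 3.25, 2.14, 0, 0],
    [-0.3, 3.25, 2.0, 0, 0],
    [-0.3, 0, 0, 3, 0],
    [-0.3, 0, 0, 3, 0],
    [-0.3, 0, 0, 2, 0],
    [-0.3, 0, 0, 0, 0],
    [-0.3, 0, 0, 0, 0]
  ]
}}

```text
clock: 23.83
tcp_pos: [0.6105, -0.1046, 0.0297]
ee_rot: [[0.988, -0.154, -0.002], [-0.154, -0.988, 0.002], [-0.003, -0.001, -1.0]]
ft_force: [0.9, -0.1, 0.3]
width: 0.65
```

```bash
python3 go.py 613.9 -110.2 6 -9.15
```

```text
(z target=true tip) t 23.83 pos [ 610.5 -104.6   29.7] yaw -8.89 w 0.650 F [ 0.9 -0.1  0.3] | turn 0.26, shift(cm) after turn [0.42 0.5  5.27], now [0.44 0.51 5.26]
```

{"op": "carry_out", "data": {
  "rows": [
    [-0.3, 0.4, 0.45, 1, 0.2],
    [-0.3, 0, 0, 1, 0],
    [-0.3, 0, 0, 0.5, 0],
    [-0.3, 0, 0, 0, 0],
    [-0.3, 0, 0, 0, 0]
  ]
}}

```text
clock: 24.25
tcp_pos: [0.6141, -0.1115, 0.0057]
ee_rot: [[0.987, -0.16, -0.0], [-0.16, -0.987, 0.0], [-0.0, -0.0, -1.0]]
ft_force: [-0.1, -0.1, 0.1]
width: 0.653
```

```bash
python3 go.py 613.9 -110.2 6 -9.15
```

```text
(z target=true tip) t 24.25 pos [ 614.1 -111.5    5.7] yaw -9.20 w 0.653 F [-0.1 -0.1  0.1] | turn -0.05, shift(cm) after turn [-0.04 -0.12  2.87], now [-0.04 -0.12  2.87]
```

{"op": "carry_out", "data": {
  "rows": [
    [-0.3, 0, -0.1, 1, 0],
    [-0.3, 0, 0, 1, 0],
    [-0.3, 0, 0, 0.85, 0],
    [-0.3, 0, 0, 0, 0],
    [1, 0, 0, 0, 0],
    [1, 0, 0, 0, 0],
    [1, 0, 0, 0, 0],
    [1, 0, 0, 0, 0],
    [1, 0, 0, 0, 0],
    [1, 0, 0, 0, 0]
  ],
  "grip_force": 55
}}

```text
clock: 25.08
tcp_pos: [0.6148, -0.1107, -0.0223]
ee_rot: [[0.987, -0.16, 0.001], [-0.16, -0.987, -0.0], [0.001, 0.0, -1.0]]
ft_force: [-0.1, 0.4, 1.0]
width: 0.392
```

```bash
python3 go.py p -165 0 100
```

```text
(z target=true tip) t 25.08 pos [ 614.8 -110.7  -22.3] yaw -9.21 w 0.392 F [-0.1  0.4  1. ] | turn -15.71, shift(cm) after turn [-16.18 -21.95  -9.33], now [-21.51 -16.75  -9.35]
```

{"op": "carry_out", "data": {
  "rows": [
    [1, 0, 0, -2, 0],
    [1, 0, 0, -3.5, 0],
    [1, 0, 0, -3.5, 0],
    [1, -3.5, 0, 0, 0],
    [1, -4, 0, 0, 0],
    [1, -4, 0, 0, 0],
    [1, -4, 0, 0, 0],
    [1, -4, 0, 0, 0],
    [1, -2, -2, 0, -5],
    [1, 0, -3, 0, -5],
    [1, 0, -3, 0, -5.7],
    [1, 0, 0, 0, 0]
  ]
}}

```text
clock: 26.08
tcp_pos: [0.4074, 0.0086, 0.068]
ee_rot: [[0.992, 0.124, 0.002], [0.124, -0.992, 0.002], [0.003, -0.002, -1.0]]
ft_force: [0.1, -0.5, -1.6]
width: 0.383
```

```bash
python3 go.py p -170 0 82
```

```text
(z target=true tip) t 26.08 pos [407.4   8.6  68. ] yaw 7.13 w 0.383 F [ 0.1 -0.5 -1.6] | turn 0.63, shift(cm) after turn [ 2.59 -7.75  1.5 ], now [ 2.67 -7.72  1.52]
```

{"op": "carry_out", "data": {
  "rows": [
    [1, 0.9, -2.6, 0, 0.3],
    [1, 0.9, -2.6, 0.7, 0],
    [1, 0.8, -2.5, 0.7, 0],
    [1, 0, 0, 0, 0],
    [1, 0, 0, 0, 0],
    [1, 0, 0, 0, 0]
  ]
}}

```text
clock: 26.58
tcp_pos: [0.4241, 0.0824, 0.0531]
ee_rot: [[0.994, 0.108, -0.001], [0.108, -0.994, -0.001], [-0.001, 0.001, -1.0]]
ft_force: [-0.0, -0.0, -0.9]
width: 0.387
```

```bash
python3 go.py p -170 0 82; python3 chk.py 72 125 -150 -40 o
```

```text
(z target=true tip) t 26.58 pos [424.1  82.4  53.1] yaw 6.21 w 0.387 F [-0.  -0.  -0.9] | turn -0.29, shift(cm) after turn [ 0.09 -0.61  0.01], now [ 0.08 -0.61  0.01]
scene -102 9 y [-6. 11.] z [88.2 89.2 89.8]
scene -94 55 y [-15.  12.] z [85.3 87.3 89.1]
scene -86 70 y [-22.  12.] z [83.  85.8 87.4]
scene -78 76 y [-24.  11.] z [82.1 83.9 85.8]
scene -70 73 y [-24.  11.] z [81.5 82.5 84. ]
scene -62 50 y [-24.  11.] z [80.  81.1 82.5]
top -126 34 y [-24.   2.] z [92.1 93.2 95.4]
top -118 69 y [-25.   8.] z [89.4 92.1 94. ]
top -110 78 y [-25.  11.] z [87.6 90.5 92.9]
top -102 77 y [-25.  11.] z [86.4 88.8 91.1]
top -94 75 y [-25.  10.] z [85.5 87.2 89.8]
top -86 70 y [-25.  10.] z [83.6 85.8 87.5]
top -78 71 y [-25.  10.] z [82.  84.4 86.4]
top -70 76 y [-25.  10.] z [80.4 82.4 84.6]
top -62 42 y [-25.  10.] z [79.  81.2 83.5]
```

View pics/o_scene.png

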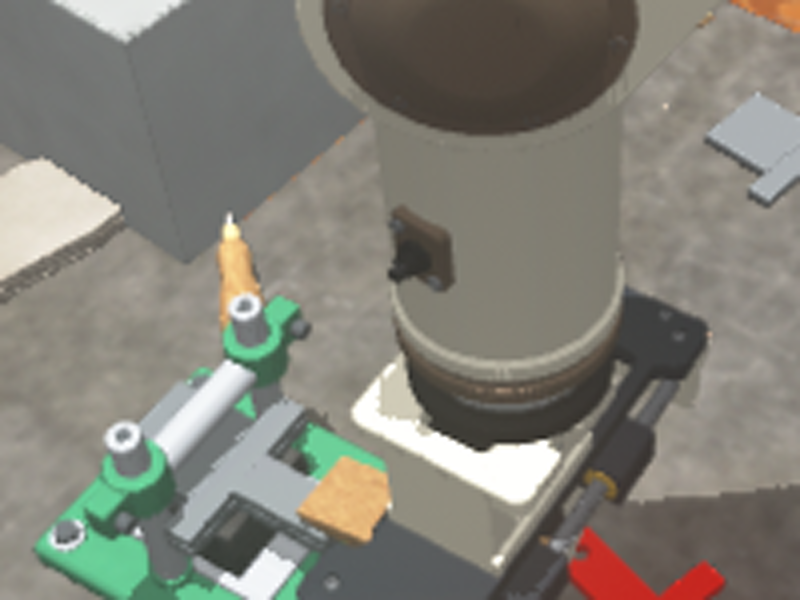

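{"op": "carry_out", "data": {
  "rows": [
    [1, 0, -0.68, 0.2, -0.3],
    [1, 0, 0, 0.05, 0],
    [1, 0, 0, 0, 0],
    [1, 0, 0, 0, 0]
  ]
}}

```text
clock: 27.02
tcp_pos: [0.4238, 0.0893, 0.0507]
ee_rot: [[0.994, 0.113, -0.0], [0.113, -0.994, -0.0], [-0.0, 0.0, -1.0]]
ft_force: [-0.0, 0.9, -0.7]
width: 0.388
```

```bash
python3 go.py p -80 0 79.5; python3 chk.py 72 125 -126 -60 q
```

```text
(z target=true tip) t 27.02 pos [423.8  89.3  50.7] yaw 6.47 w 0.388 F [-0.   0.9 -0.7] | turn -0.03, shift(cm) after turn [9.04 0.08 0.02], now [9.04 0.08 0.02]
scene -94 59 y [-8. 19.] z [82.4 85.2 86.4]
scene -86 69 y [-16.  19.] z [79.6 83.6 84.9]
scene -78 77 y [-17.  19.] z [79.4 81.9 83.5]
scene -70 73 y [-16.  18.] z [78.3 80.3 82.2]
scene -62 55 y [-16.  19.] z [77.7 79.  80.2]
top -126 26 y [-15.   9.] z [89.2 91.7 93.5]
top -118 73 y [-17.  16.] z [87.8 89.8 91.4]
top -110 77 y [-17.  19.] z [85.8 88.  90.1]
top -102 77 y [-17.  19.] z [84.4 86.6 88.6]
top -94 77 y [-17.  19.] z [83.1 84.9 87.2]
top -86 74 y [-17.  19.] z [81.5 83.3 85.1]
top -78 72 y [-17.  19.] z [79.9 81.9 83.4]
top -70 71 y [-17.  19.] z [77.7 80.  82.3]
top -62 46 y [-17.  19.] z [76.5 78.4 80.6]
```

{"op": "carry_out", "data": {
  "rows": [
    [1, 1, 0.1, 0, 0],
    [1, 1.5, 0, 0, 0],
    [1, 1.5, 0, 0, 0],
    [1, 1.5, 0, 0, 0],
    [1, 1.5, 0, 0, 0],
    [1, 1.2, 0, 0, 0],
    [1, 0.8, 0, 0, 0],
    [1, 0, 0, 0, 0],
    [1, 0, 0, 0, 0]
  ]
}}

```text
clock: 27.87
tcp_pos: [0.5133, 0.0988, 0.0504]
ee_rot: [[0.994, 0.113, -0.001], [0.113, -0.994, 0.0], [-0.001, -0.0, -1.0]]
ft_force: [-0.1, 0.4, -1.2]
width: 0.384
```

```bash
python3 go.py p -50 0 77
```

```text
(z target=true tip) t 27.87 pos [513.3  98.8  50.4] yaw 6.48 w 0.384 F [-0.1  0.4 -1.2] | turn -0.02, shift(cm) after turn [3.04 0.01 0.24], now [3.04 0.01 0.24]
```

{"op": "carry_out", "data": {
  "rows": [
    [1, 0.8, 0, 0.1, 0],
    [1, 0.8, 0, 0.05, 0],
    [1, 0.4, 0, 0.05, 0],
    [1, 0, 0, 0, 0],
    [1, 0, 0, 0, 0]
  ]
}}

```text
clock: 28.28
tcp_pos: [0.5334, 0.1011, 0.0487]
ee_rot: [[0.994, 0.113, -0.0], [0.113, -0.994, 0.0], [-0.0, -0.0, -1.0]]
ft_force: [-0.4, -0.8, -1.5]
width: 0.385
```

{"op": "carry_out", "data": {
  "rows": [
    [1, 0.2, 0, 0, 0],
    [1, 0.2, 0, 0, 0],
    [1, 0, 0, 0, 0],
    [1, 0, 0, 0, 0]
  ]
}}

```text
clock: 28.62
tcp_pos: [0.5373, 0.1015, 0.0487]
ee_rot: [[0.994, 0.113, 0.0], [0.113, -0.994, -0.0], [0.0, 0.0, -1.0]]
ft_force: [-0.2, 0.6, -0.7]
width: 0.387
```

```bash
python3 go.py p -50 0 77
```

```text
(z target=true tip) t 28.62 pos [537.3 101.5  48.7] yaw 6.49 w 0.387 F [-0.2  0.6 -0.7] | turn -0.01, shift(cm) after turn [0.63 0.01 0.07], now [0.63 0.01 0.07]
```

{"op": "carry_out", "data": {
  "rows": [
    [1, 0.2, 0, 0.05, 0],
    [1, 0.2, 0, 0, 0],
    [1, 0, 0, 0, 0],
    [1, 0, 0, 0, 0]
  ]
}}

```text
clock: 28.95
tcp_pos: [0.5413, 0.102, 0.0482]
ee_rot: [[0.994, 0.113, -0.0], [0.113, -0.994, 0.0], [-0.0, -0.0, -1.0]]
ft_force: [0.6, -0.6, -1.1]
width: 0.386
```

{"op": "carry_out", "data": {
  "rows": [
    [1, 0.15, 0, 0, 0],
    [1, 0.15, 0, 0, 0],
    [1, 0, 0, 0, 0],
    [1, 0, 0, 0, 0]
  ]
}}

```text
clock: 29.28
tcp_pos: [0.5436, 0.1022, 0.0479]
ee_rot: [[0.994, 0.113, -0.001], [0.113, -0.994, -0.0], [-0.001, 0.0, -1.0]]
ft_force: [-1.8, -0.0, -2.2]
width: 0.387
```

{"op": "carry_out", "data": {
  "rows": [
    [1, 0, 0, 0.05, 0],
    [1, 0, 0, 0.05, 0],
    [1, 0, 0, 0, 0],
    [1, 0, 0, 0, 0]
  ]
}}

```text
clock: 29.62
tcp_pos: [0.544, 0.1022, 0.0476]
ee_rot: [[0.994, 0.113, -0.0], [0.113, -0.994, -0.001], [-0.0, 0.0, -1.0]]
ft_force: [-4.3, -1.2, 5.4]
width: 0.384
```

{"op": "carry_out", "data": {
  "rows": [
    [1, 0.1, 0, 0.02, 0],
    [1, 0.1, 0, 0, 0],
    [1, 0, 0, 0, 0],
    [1, 0, 0, 0, 0]
  ]
}}

```text
clock: 29.95
tcp_pos: [0.5441, 0.1023, 0.0475]
ee_rot: [[0.994, 0.113, -0.003], [0.113, -0.994, -0.002], [-0.004, 0.001, -1.0]]
ft_force: [-10.5, -2.5, 13.9]
width: 0.387
```

{"op": "carry_out", "data": {
  "rows": [
    [1, 0.1, 0, -0.06, 0],
    [1, 0.05, 0, -0.04, 0],
    [1, 0, 0, 0, 0],
    [1, 0, 0, 0, 0]
  ]
}}

```text
clock: 30.28
tcp_pos: [0.5441, 0.1023, 0.0476]
ee_rot: [[0.994, 0.113, -0.006], [0.113, -0.994, -0.002], [-0.006, 0.001, -1.0]]
ft_force: [-10.3, -2.2, 8.6]
width: 0.389
```

{"op": "carry_out", "data": {
  "rows": [
    [1, 0.1, 0, 0, 0],
    [1, 0, 0, 0, 0],
    [1, 0, 0, 0, 0]
  ]
}}

```text
clock: 30.53
tcp_pos: [0.5441, 0.1023, 0.0476]
ee_rot: [[0.993, 0.114, -0.008], [0.114, -0.994, -0.003], [-0.008, 0.002, -1.0]]
ft_force: [-14.4, -2.2, 12.6]
width: 0.39
```

```bash
python3 go.py p -50 0 77; python3 chk.py 50 125 -90 0 r
```

```text
(z target=true tip) t 30.53 pos [544.1 102.3  47.6] yaw 6.53 w 0.390 F [-14.4  -2.2  12.6] | turn 0.03, shift(cm) after turn [-0.06  0.01 -0.04], now [-0.06  0.01 -0.04]
scene -74 77 y [-11.  13.] z [56.3 65.7 70.1]
scene -66 59 y [-11.  13.] z [58.8 69.  70.4]
scene -58 323 y [-34.  35.] z [ 70.   89.4 107.5]
scene -50 28 y [-21.  35.] z [ 92.1  99.1 123.4]
scene -42 16 y [-19.  36.] z [103.3 109.4 117.4]
scene -26 13 y [-25.  28.] z [51.2 52.8 55.2]
scene -18 9 y [-37. -30.] z [68.3 70.3 71.1]
top -26 12 y [-43. -35.] z [55.5 62.2 70.8]
top -18 18 y [-43. -35.] z [66.8 69.5 71.4]
top -10 29 y [-49. -35.] z [ 66.5  91.4 103.5]
top -2 9 y [-52.  -5.] z [107.  116.5 122.3]
```

{"op": "carry_out", "data": {
  "rows": [
    [1, 0.05, 0, -0.07, 0],
    [1, 0.1, 0, -0.07, 0],
    [1, 0, 0, 0, 0],
    [1, 0, 0, 0, 0]
  ],
  "grip_force": 60
}}

```text
clock: 30.97
tcp_pos: [0.5441, 0.1023, 0.0477]
ee_rot: [[0.993, 0.114, -0.01], [0.114, -0.994, -0.003], [-0.011, 0.002, -1.0]]
ft_force: [-14.4, -2.7, 4.8]
width: 0.384
```

{"op": "carry_out", "data": {
  "rows": [
    [1, 0.1, 0, -0.03, 0],
    [1, 0.1, 0, -0.03, 0],
    [1, 0, 0, 0, 0],
    [1, 0, 0, 0, 0]
  ]
}}

```text
clock: 31.3
tcp_pos: [0.544, 0.1022, 0.0478]
ee_rot: [[0.993, 0.114, -0.014], [0.114, -0.993, -0.004], [-0.014, 0.002, -1.0]]
ft_force: [-18.3, -3.0, 7.9]
width: 0.388
```

{"op": "carry_out", "data": {
  "rows": [
    [1, 0.1, 0, 0, 0],
    [1, 0.1, 0, 0, 0],
    [1, 0, 0, 0, 0],
    [1, 0, 0, 0, 0]
  ]
}}

```text
clock: 31.63
tcp_pos: [0.5441, 0.1021, 0.0477]
ee_rot: [[0.993, 0.114, -0.017], [0.114, -0.993, -0.005], [-0.018, 0.003, -1.0]]
ft_force: [-22.4, -3.3, 11.4]
width: 0.385
```

{"op": "carry_out", "data": {
  "rows": [
    [1, 0.1, 0, 0, 0],
    [1, 0.1, 0, 0, 0],
    [1, 0, 0, 0, 0],
    [1, 0, 0, 0, 0]
  ]
}}

```text
clock: 31.97
tcp_pos: [0.5443, 0.1021, 0.0476]
ee_rot: [[0.993, 0.114, -0.02], [0.114, -0.993, -0.006], [-0.021, 0.004, -1.0]]
ft_force: [-28.1, -3.8, 16.2]
width: 0.383
```

```bash
python3 go.py p -50 0 77
python3 - <<'E'
from h import *
from m import *
d=cam("scene");b=cam("top")
i=cv2.resize(d["frame"][170:320,130:280],(480,480),interpolation=cv2.INTER_CUBIC);j=cv2.resize(b["frame"][140:230,125:215],(320,320),interpolation=cv2.INTER_CUBIC)
k=np.hstack([i,np.pad(j,((0,160),(0,0),(0,0)))]);cv2.imwrite("pics/fin.png",k[...,::-1])
E
```

```text
(z target=true tip) t 31.97 pos [544.3 102.1  47.6] yaw 6.56 w 0.383 F [-28.1  -3.8  16.2] | turn 0.06, shift(cm) after turn [-0.07 -0.01 -0.04], now [-0.07 -0.01 -0.04]
```

View pics/fin.png

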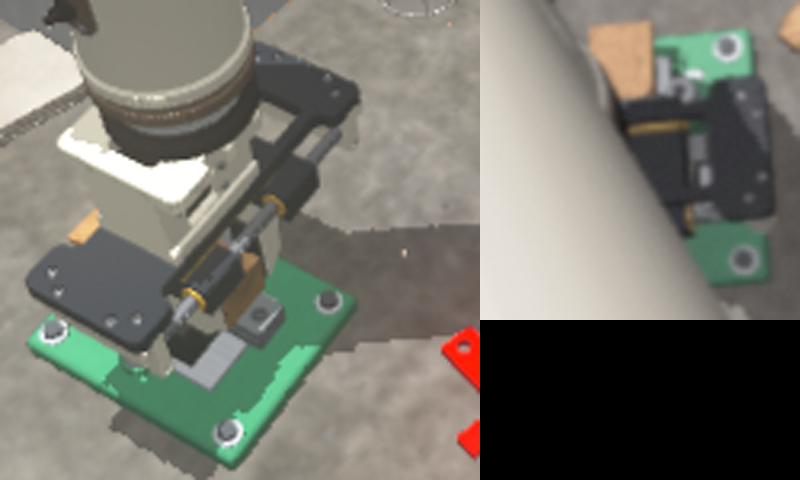

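{"op": "carry_out", "data": {
  "rows": [
    [1, 0.05, 0, -0.04, 0],
    [1, 0, 0, 0, 0],
    [1, 0, 0, 0, 0],
    [1, 0, 0, 0, 0],
    [1, 0, 0, 0, 0],
    [1, 0, 0, 0, 0]
  ]
}}

```text
clock: 32.57
tcp_pos: [0.5442, 0.1021, 0.0476]
ee_rot: [[0.993, 0.114, -0.021], [0.114, -0.993, -0.006], [-0.022, 0.004, -1.0]]
ft_force: [-27.9, -3.5, 14.3]
width: 0.384
```

Run:
```python
from m import *
for n in("top","scene"):
    d=cam(n);P=pts(d)
    D=P[...,:2]*1e3-np.array([593.2,107.8]);c,s=np.cos(np.radians(6.5)),np.sin(np.radians(6.5));px=D[...,0]*c+D[...,1]*s;py=-D[...,0]*s+D[...,1]*c;z=P[...,2]*1e3
    hsv=cv2.cvtColor(d["frame"],cv2.COLOR_RGB2HSV)
    w=(hsv[...,0]<25)&(hsv[...,1]>50)&(z>55)&(z<110)&(abs(py)<30)&(px>-70)&(px<85)
    for x in range(-62,75,8):
        k=w&(abs(px-x)<4)
        if k.sum()>6:print(n,"wood",x,k.sum(),"y",np.round(np.percentile(py[k],[2,98])),"z",np.round(np.percentile(z[k],[10,50,90]),1))
    if w.any():print(n,"wood x range",np.round(np.percentile(px[w],[0.5,99.5]),1))
    hl=(z>22)&(z<52)&(px>-45)&(px<-20)&(py>-20)&(py<28)&(hsv[...,2]<70)
    if hl.sum()>10:print(n,"heel front",hl.sum(),np.round(np.percentile(px[hl],[5,50,95]),1))
s=sensors.sense();print(np.round(s["ft_force"],1),np.round(s["tcp_pos"],4),s["clock"],np.round(s["qd"],3).tolist())
```

```text
top wood 10 7 y [-15.   0.] z [ 84.5 100.1 102.4]
top wood 18 40 y [-18.   2.] z [82.1 84.1 86.2]
top wood 26 43 y [-18.   6.] z [80.  82.4 84.4]
top wood 34 50 y [-17.  11.] z [77.9 80.1 81.9]
top wood 42 59 y [-17.  15.] z [76.  78.7 80.8]
top wood 50 63 y [-18.  16.] z [74.7 77.5 79. ]
top wood 58 54 y [-18.  16.] z [73.4 76.  78.1]
top wood x range [ 7.8 61.1]
scene wood -62 75 y [-16.  16.] z [75.3 87.3 98.4]
scene wood -54 71 y [-17.  17.] z [72.9 87.5 98.6]
scene wood 50 15 y [ 0. 17.] z [75.7 77.6 78.4]
scene wood 58 37 y [-5. 18.] z [73.6 75.8 77. ]
scene wood x range [-59.2  61.7]
scene heel front 51 [-30.5 -29.6 -28.4]
[-28.4  -3.3  14.5] [0.5443 0.1021 0.0477] 32.6667 [0.003, -0.001, 0.0, 0.001, -0.0, -0.001, 0.0]
```

Run:
```python
from m import *
d=dict(np.load("a0.npz"));P=pts(d)
D=P[...,:2]*1e3-np.array([593.2,107.8]);c,s=np.cos(np.radians(6.5)),np.sin(np.radians(6.5));px=D[...,0]*c+D[...,1]*s;py=-D[...,0]*s+D[...,1]*c;z=P[...,2]*1e3
hsv=cv2.cvtColor(d["frame"],cv2.COLOR_RGB2HSV)
hl=(z>22)&(z<50)&(px>-45)&(px<-20)&(py>-20)&(py<28)&(hsv[...,2]<70);print("heel front before",hl.sum(),np.round(np.percentile(px[hl],[5,50,95]),1))
print(bot.finish_job())
```

```text
heel front before 155 [-30.6 -29.4 -28.3]
the job is handed in; nothing more can be done
None
```

The job is handed in: two packers lie on the heel and the wedge is tight at its middle, still gripped and being pushed in. The bar's underside is about 88 mm up, so the clear height over the heel was about 34 mm. Two packers leave about 18 mm, which matches the wedge's mid thickness.

**Last checks**
- **Wedge:** it lies level, with its tip 61 mm beyond the bar and its butt 59 mm before it. I pushed it in with about 28 N, plus about 14 N downward, at 60 N grip; this held steady over the last half second.
- **Packers:** both lie flat, tabs outward. Each felt light contact as its shoulders met the posts. The top face measured about 70 mm up, as expected.
- **Heel:** its front face is unmoved, at a median of -29.6 mm against -29.4 mm before.
- **Tins, bobbins and look-alikes:** I did not touch them.
- **Time:** 32.7 s of the 70 s.

**What failed or disagreed**
- **First grasp:** it closed on nothing. Probing the bench showed that the real fingertips end 29 mm short of the reported TCP. I corrected for this from then on. The last probing step peaked at about 49 N at the fingertips on the bench.
- **Tool tilt:** the tool leans about 1.2° under the final push, but the wedge itself measured level.

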